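Build the drying stand and put the washed grinding balls out to dry

TASK

Build up the drying stand: lower every white deck over its four posts, one on another and fully down, then the blue tray deck on top of them. Then pour all the green grinding balls from the beaker into the tray, and set the empty beaker upright back on its orange mat. Leave the marker, timer and jar where they are.

Things in the scene. Friction and masses are not known exactly. Their poses are not given: they have to be found in the camera images.
- stand_base (a point): Fixed drying stand: grey base 60 x 200 x 14 mm (its x, y, z) with four upright steel posts 8 mm thick at x = +-16, y = +-78 mm, rising 104 mm above the base (tips 118 mm above the worktop), the last 10 mm tapered to 3 mm. Point: centre of the base's top face; y along the long side, z up.
- deck_1_mid (a point): White loose deck, 150 g: plate 56 x 190 x 8 mm (its x, y, z), four 12 mm through holes at x = +-16, y = +-78 mm; two spacer bars under it, 15 mm high, at y = +-58 mm: 23 mm high in all, so decks stack 23 mm apart. Alike either way round; grip it across the 56 mm. Point: middle of the plate, 19 mm above the feet, z up. May be absent (2 or 3 are there).
- deck_2_mid (a point): Same deck as deck_1, centre of its plate. May be absent.
- deck_3_mid (a point): Same deck as deck_1, centre of its plate. May be absent.
- tray_mid (a point): Blue loose tray deck, 200 g: plate, holes and spacer bars as the decks; on it a basin between the holes, walls 4 mm thick, 26 mm high, outside 56 x 116, inside 48 x 108 mm; wall tops 49 mm, basin floor 23 mm above the feet. Grip it across the 56 mm of the long walls. Point: on the centre line, 30 mm above the feet; axes as the decks.
- beaker_mid (a point): Clear loose beaker, 71 mm high, body 48 mm across, lip 54 mm across (top 7 mm), inside about 40 mm, 55 g empty; starts upright on the orange mat with the balls in it, about half full at most, so its weight lies low: grip it firmly for tipping. Point: on its axis, 36 mm above its underside; z to its mouth.
- mat_top (a point): Fixed round orange mat 100 mm across, 4 mm thick. This point: centre of its top face.
- ball_1_center (a point): Green polished (slippery) ceramic grinding ball, 19 mm across, 14 g, in the beaker at the start; this point: its centre. 4 to 6 balls are there.
- marker: Bystander: white marker pen with blue cap, 136 mm, lying loose on the worktop; origin under its middle.
- timer: Bystander: white kitchen-style timer 70 x 64 x 17 mm, loose on the worktop; origin under its middle.
- swab_jar: Bystander: clear jar with white lid, 62 mm across and 80 mm high, loose on the worktop; origin under its middle.
- ball_2_center (a point): Same ball as ball_1; its centre.
- ball_3_center (a point): Same ball as ball_1; its centre.
- ball_4_center (a point): Same ball as ball_1; its centre. May be absent.
- ball_5_center (a point): Same ball as ball_1; its centre. May be absent.
- ball_6_center (a point): Same ball as ball_1; its centre. May be absent.
Mind the look-alikes: they are no part of the job. What is shaped like the part that bears deck_1_mid but turquoise is not meant.

How it is judged (in metres and radians):
On the way, in this order (a step that is already met when the one before it is completed fails the run):
1. All white decks are on the posts, level and down (horizontal distance between each of deck_1_mid, deck_2_mid, deck_3_mid and stand_base below 0.006 m and angle between each of deck_1_mid, deck_2_mid, deck_3_mid's own z axis and vertical below 0.05 rad and angle between the y axis of each of deck_1_mid, deck_2_mid, deck_3_mid and the y axis of stand_base, either way round below 0.06 rad and z of deck_1_mid in the frame of stand_base between 0.014 and 0.07 m and z of deck_2_mid in the frame of stand_base between 0.014 and 0.07 m and z of deck_3_mid in the frame of stand_base between 0.014 and 0.07 m), for 0.2 s.
2. The blue tray deck is on the posts on top of the decks (all of step 1 and horizontal distance between tray_mid and stand_base below 0.006 m and angle between tray_mid's own z axis and vertical below 0.05 rad and angle between the y axis of tray_mid and the y axis of stand_base, either way round below 0.06 rad and z of tray_mid in the frame of stand_base between 0.014 and 0.104 m and z of tray_mid in the frame of stand_base above 0.07 m), for 0.2 s.
3. All balls lie in the mounted tray (all of step 2 and x of ball_1_center in the frame of tray_mid between -0.025 and 0.025 m and y of ball_1_center in the frame of tray_mid between -0.055 and 0.055 m and z of ball_1_center in the frame of tray_mid between -0.008 and 0.024 m and x of ball_2_center in the frame of tray_mid between -0.025 and 0.025 m and y of ball_2_center in the frame of tray_mid between -0.055 and 0.055 m and z of ball_2_center in the frame of tray_mid between -0.008 and 0.024 m and x of ball_3_center in the frame of tray_mid between -0.025 and 0.025 m and y of ball_3_center in the frame of tray_mid between -0.055 and 0.055 m and z of ball_3_center in the frame of tray_mid between -0.008 and 0.024 m and x of ball_4_center in the frame of tray_mid between -0.025 and 0.025 m and y of ball_4_center in the frame of tray_mid between -0.055 and 0.055 m and z of ball_4_center in the frame of tray_mid between -0.008 and 0.024 m and x of ball_5_center in the frame of tray_mid between -0.025 and 0.025 m and y of ball_5_center in the frame of tray_mid between -0.055 and 0.055 m and z of ball_5_center in the frame of tray_mid between -0.008 and 0.024 m and x of ball_6_center in the frame of tray_mid between -0.025 and 0.025 m and y of ball_6_center in the frame of tray_mid between -0.055 and 0.055 m and z of ball_6_center in the frame of tray_mid between -0.008 and 0.024 m), for 0.2 s.
At the end, for the whole second after the job is handed in: Decks and tray sit on all four posts, tray on top: centred within 6 mm, level and aligned within 0.05 rad, deck middles at most 70 mm, tray point 70 to 104 mm above the base. All balls lie in the tray. Beaker upright on the mat, within 30 mm of its centre (all of step 3 and horizontal distance between beaker_mid and mat_top below 0.03 m and angle between beaker_mid's own z axis and vertical below 0.08 rad and z of beaker_mid in the frame of mat_top between 0.03 and 0.042 m); the robot touches nothing.
It fails at once if The marker is pushed more than 30 mm from its place (distance of marker from where it was at the start of the episode above 0.03 m).
It fails at once if The timer is pushed more than 30 mm from its place (distance of timer from where it was at the start of the episode above 0.03 m).
It fails at once if The swab jar is pushed more than 30 mm from its place (distance of swab_jar from where it was at the start of the episode above 0.03 m).
Of deck_1, deck_2, deck_3 only 2 to 3 are there at a start; the rules pass over those that are not, and their reading is None.
Of ball_4, ball_5, ball_6 only 1 to 3 are there at a start; the rules pass over those that are not, and their reading is None.
At some moment in a run one of deck_1, deck_2, deck_3, tray may be knocked a few centimetres aside while the robot is not near it.
It also fails if it takes over 192 s, if anything falls off the work surface, if the arm or the gripper's body presses on something with over 40 N, if the wrist force passes 120 N, or if a joint passes its speed limit or range.

ROBOT

A 7-joint arm with a two-finger parallel gripper is mounted at the origin on a cart in front of the work surface, level with it; the furniture and walls round the work are solid. World frame = base frame: x ahead of the robot, y to its left, z up, the work surface at z = 0. Lengths are in mm, angles in rad, forces in N, time in s.
With the tool pointing down it reaches from about 400 to 875 mm from the base axis. Payload 19.3 kg.
Tool frame: the origin (TCP) lies at the very end of the fingers, on their centre line; the grasp point (between the pads) lies 19 mm behind it (grip_point_offset is the z of the grasp point in the tool frame, in mm); z points along the fingers, x is the direction in which the jaws open and shut, and the axes are right-handed (so a half turn about z gives the same grasp; the last joint's range is limited). The gripper opens to 85 mm and grips with 20 to 120 N. Pads are 22 mm wide; open, the fingers measure 114 mm over their backs; the gripper's body (76 mm by 85 mm) begins 54 mm behind the grasp point. The pads swing forward as they close: fully open they stand 13 mm farther back than shut.
Start: joints at [-1.175, 0.521, -0.036, 1.599, 0.021, 1.021, -0.113], TCP at [280.727, 558.396, 202.991] pointing down, gripper open.
Joint ranges: [-2.91, 2.91], [-0.3, 2.13], [-1.5, 1.42], [0.17, 2.43], [-1.26, 4.41], [0.16, 1.93], [-2.52, 2.52]. Speed limits (rad/s): [1.89, 1.89, 2.39, 2.39, 3.01, 3.01, 3.01].

INTERFACE

Orientations are given as a 3x3 rotation matrix whose columns are the frame's x, y, z axes.
In Python, from workcell import movep, movel, goto_joints, open_gripper, clamp, wait, inverse_kinematics, read_state, camera, PlanningError, finish_job, grip_point_offset gives the robot as it stands. Calls block until the motion is done:
- movep(position, orientation): joint-space move of the TCP to a pose.
- movel(position, frame=None, max_speed=150, guard=None): straight line of the TCP; frame=None keeps the orientation; max_speed is the mean speed in mm/s. With guard (N) it stops when the force on the tool has changed by that much, and returns True; else False.
- goto_joints(angles): joint-space move.
- open_gripper() and clamp(): open the fingers fully, or close them until they stop; the grip force is fixed at half the most.
- wait(seconds).
- inverse_kinematics(position, orientation): joint angles nearest the present ones, or None.
- read_state(): the state.
- camera(name): name is "scene" or "top" or "wrist"; returns a dict with "image" (384x512x3 uint8, blue, green, red), "range_z" (384x512 float32, mm along the optical axis (not along the pixel's ray), 0 where there is no reading), "fx", "fy", "cx", "cy" (pixels), "dist_coeffs" ([k1, k2, p1, p2, k3] as OpenCV has them; the pictures are not rectified), "cam_to_world" (4x4, takes a point from camera to world coordinates). Camera axes: x right, y up, looking along -z (the intrinsics and any distortion apply to the point x, -y, -z); pixel columns grow to the right and rows downward; lengths in mm; the calibration is good to about 2 mm. A picture is of the moment at which its call begins.
A pose or a line that the arm cannot do raises PlanningError and nothing moves.
- finish_job(): hands the job in, once; it reports no verdict.
The state is a dict: "time": time; "qpos": joint angles; "qvel": joint speeds; "joint_efforts": joint torques, N m; "eef_pos": TCP position; "tool_rot": TCP orientation; "ft_force": force on the tool from outside, world axes, zero at the start; "torque": the same for the moment, N m; "finger_gap": finger opening in mm.
Only numpy, scipy, OpenCV 4.12 (cv2) and the standard library are available. Lean on these libraries where they do the work, as an engineer would, in place of code of your own. Each camera call takes 0.05 s, during which the arm holds its last target.

## Working session

There is one attempt and no reset: what is moved stays moved. The work goes in short steps, each a Python script; the robot and the scene stay as the last script left them, time stands still between calls to the robot, and variables do not carry over. Pictures are saved under pics/ and viewed, and the job is handed in when it is done.

```bash
ls; mkdir -p pics; python3 - <<'E'
from workcell import *
import cv2,pickle
s=read_state();print(s)
for n in("scene","top","wrist"):
    c=camera(n);pickle.dump(c,open(f"{n}0.pkl","wb"));cv2.imwrite(f"pics/{n}0.png",c["image"])
    print(n,c["fx"],c["fy"],c["cx"],c["cy"],c["dist_coeffs"],c["cam_to_world"])
print(grip_point_offset)
E
```

```text
pics
{'time': 0.0, 'qpos': array([-1.17519863,  0.5220072 , -0.03633765,  1.59998644,  0.02119294,
        1.02111671, -0.11282175]), 'qvel': array([ 0.00074867,  0.00083128, -0.00147282,  0.00066391, -0.0009025 ,
        0.00044815,  0.00044677]), 'joint_efforts': array([-3.84343411e-04, -9.27117777e+01,  1.97967589e+00, -3.69940567e+01,
        1.78228423e-02,  8.04013020e-03, -3.90676931e-06]), 'eef_pos': array([280.57288686, 558.07358658, 202.43760448]), 'tool_rot': array([[ 4.49159448e-01,  8.93451505e-01, -4.45225105e-04],
       [ 8.93450901e-01, -4.49159663e-01, -1.04184676e-03],
       [-1.13081671e-03,  7.01685427e-05, -9.99999358e-01]]), 'ft_force': array([-0.9899226 ,  1.39674767,  0.47532412]), 'torque': array([-0.02047128,  0.07923815, -0.00815948]), 'finger_gap': 85.23295462437304}
scene 361.444528012255 361.444528012255 255.0219956638665 192.64080489663772 [0.04016827 0.         0.         0.         0.        ] [[ 4.63049929e-01  4.56418163e-01 -7.59781036e-01 -6.57186275e+02]
 [-8.86132140e-01  2.56606601e-01 -3.85905277e-01 -5.38712298e+02]
 [ 1.88306515e-02  8.519
[... 243 characters left out ...]
] [[ 1.43455991e-02  9.96575001e-01 -8.14399801e-02  4.08603538e+02]
 [-9.99863832e-01  1.49618280e-02  6.96142224e-03  7.64695714e+01]
 [ 8.15607036e-03  8.13290248e-02  9.96653936e-01  1.63639758e+03]
 [ 0.00000000e+00  0.00000000e+00  0.00000000e+00  1.00000000e+00]]
wrist 337.3932790080175 337.3932790080175 253.5233868367138 186.81934563333286 [-0.04224808  0.          0.          0.          0.        ] [[ 4.48929194e-01 -8.49501431e-01 -2.77145986e-01  2.11138858e+02]
 [ 8.93566434e-01  4.26349952e-01  1.40587149e-01  5.94901676e+02]
 [-1.26780630e-03 -3.10762026e-01  9.50486905e-01  3.73282176e+02]
 [ 0.00000000e+00  0.00000000e+00  0.00000000e+00  1.00000000e+00]]
-18.700000000000003
```

View pics/scene0.png

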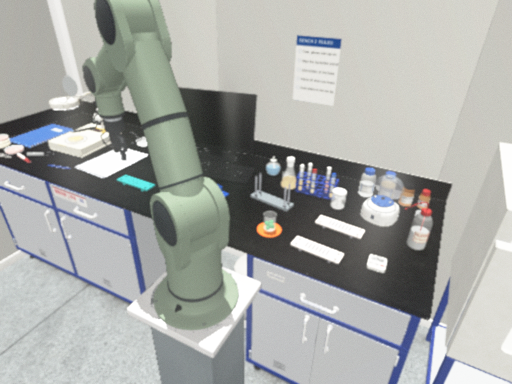

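View pics/top0.png

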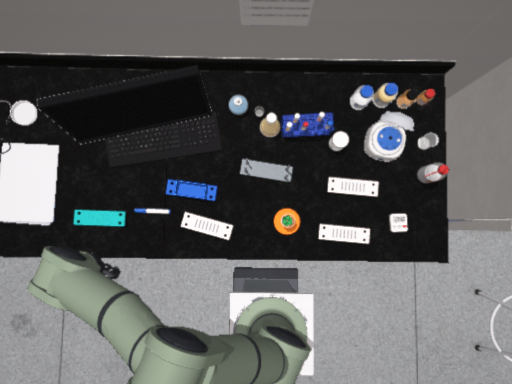

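View pics/wrist0.png

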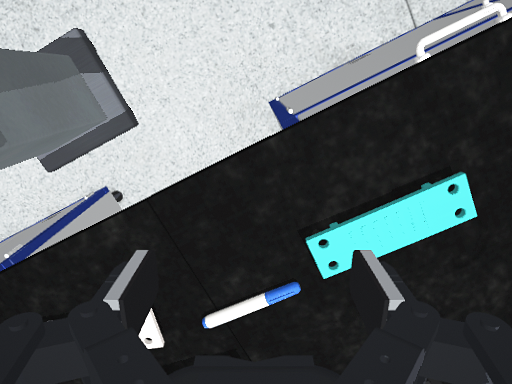

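```bash
cat > h.py <<'E'
from workcell import *
import cv2,pickle,numpy as np
def rays(c,uv):
    K=np.array([[c["fx"],0,c["cx"]],[0,c["fy"],c["cy"]],[0,0,1]])
    p=cv2.undistortPoints(np.array(uv,float).reshape(-1,1,2),K,np.array(c["dist_coeffs"])).reshape(-1,2)
    T=np.array(c["cam_to_world"]); d=np.c_[p[:,0],-p[:,1],-np.ones(len(p))]@T[:3,:3].T
    return T[:3,3],d
def p2w(c,uv,z):
    o,d=rays(c,uv); return o+d*((z-o[2])/d[:,2])[:,None]
def w2p(c,P):
    T=np.array(c["cam_to_world"]);q=(np.array(P,float).reshape(-1,3)-T[:3,3])@T[:3,:3]
    K=np.array([[c["fx"],0,c["cx"]],[0,c["fy"],c["cy"]],[0,0,1]])
    q=q*[1,-1,-1]
    return cv2.projectPoints(q,np.zeros(3),np.zeros(3),K,np.array(c["dist_coeffs"]))[0].reshape(-1,2)
def shot(n,name):
    c=camera(n);pickle.dump(c,open(f"{name}.pkl","wb"));cv2.imwrite(f"pics/{name}.png",c["image"]);return c
def crop(c,name,u0,v0,u1,v1,s):
    cv2.imwrite(f"pics/{name}.png",cv2.resize(c["image"][v0:v1,u0:u1],None,fx=s,fy=s,interpolation=cv2.INTER_CUBIC))
def down(a):  # tool down, jaw (x axis) at angle a in world
    x=np.array([np.cos(a),np.sin(a),0]);z=np.array([0,0,-1.]);return np.c_[x,np.cross(z,x),z]
E
python3 - <<'E'
from h import *
c=pickle.load(open("top0.pkl","rb"))
im=c["image"].astype(int);hsv=cv2.cvtColor(c["image"],cv2.COLOR_BGR2HSV)
white=((hsv[...,1]<40)&(hsv[...,2]>150)).astype(np.uint8)
blue=((hsv[...,0]>95)&(hsv[...,0]<125)&(hsv[...,1]>150)&(hsv[...,2]>80)).astype(np.uint8)
orange=((hsv[...,0]>5)&(hsv[...,0]<20)&(hsv[...,1]>150)&(hsv[...,2]>120)).astype(np.uint8)
for nm,m,z in(("w",white,23),("b",blue,40),("o",orange,4)):
    m[:65]=0;m[248:]=0
    m=cv2.morphologyEx(m,cv2.MORPH_CLOSE,np.ones((5,5)))
    n,l,st,ce=cv2.connectedComponentsWithStats(m)
    for i in range(1,n):
        if st[i,4]<200: continue
        cn=max(cv2.findContours((l==i).astype(np.uint8),0,1)[0],key=len).reshape(-1,2)
        w=p2w(c,cn,z)[:,:2].astype(np.float32);r=cv2.minAreaRect(w)
        print(nm,ce[i].round(1),st[i,4],np.round(r[0],1),np.round(r[1],1),round(r[2],1))
crop(c,"topc",140,140,420,260,2.8)
print(p2w(c,[[267,170]],14))
E
```

```text
w [360.3  99.9] 277 [ 884.3 -359. ] [120.   86.6] 47.1
w [ 23.2 112.5] 519 [824.2 965.6] [90.1 98.5] 1.4
w [388.5 133.8] 1117 [ 764.3 -447.8] [149.9 195. ] 63.7
w [338.8 140.3] 267 [ 736.2 -254.8] [60.5 78.3] 45.7
w [ 27.7 182.4] 4458 [551.6 937.8] [218.6 307. ] 88.9
w [265.8 170. ] 721 [616.1  26.7] [194.8  55.8] 81.6
w [432.2 172.5] 202 [ 616.  -618.2] [58.3 61.2] 0.8
w [352.6 186.2] 757 [ 558.1 -309. ] [193.4  58.5] 85.4
w [206.5 225.4] 770 [399.6 251. ] [192.2  57.9] 74.9
w [398.2 222.4] 296 [ 421.5 -483. ] [64.9 64.2] 0.9
w [480.  238.2] 1116 [ 386.9 -790.7] [105.9 237.9] 1.0
w [343.9 233.3] 769 [ 377.1 -274.8] [193.2  58. ] 85.6
b [308.5 125. ] 870 [ 794.4 -132.1] [ 87.3 200.9] 3.9
b [388.6 138.1] 356 [ 744.4 -444. ] [80.7 81.8] 73.8
b [191.1 189.4] 817 [535.4 310.7] [193.   62.8] 82.9
o [286.1 221.3] 399 [420.8 -56.6] [100.6  97.1] 0.6
[[617.47079948  21.86840682  14.        ]]
```

View pics/topc.png

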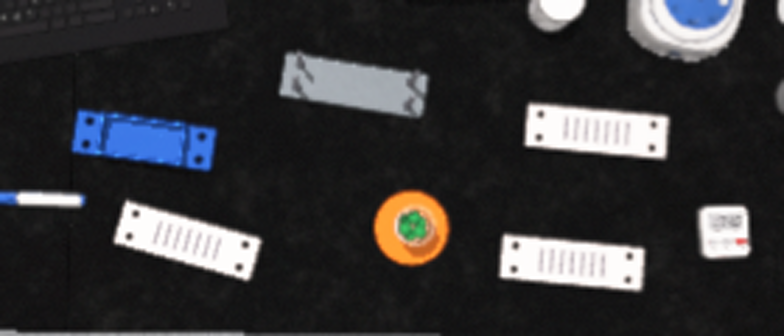

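```bash
python3 - <<'E'
from h import *
for nm,x,y,a in(("A",399.6,251,74.9),("B",377,-275,85.6),("C",558,-309,85.4),("S",616,24,81.6),("T",535,311,82.9)):
  for f in(-90,90):
    for z in(5,100,200):
      q=inverse_kinematics([x,y,z],down(np.radians(a+f)));print(nm,f,z,None if q is None else np.round(q,2))
E
```

```text
A -90 5 [-0.82  0.64  0.17  2.14 -0.27  0.39 -0.69]
A -90 100 [-0.9   0.46  0.28  2.1  -0.21  0.61 -0.74]
A -90 200 [-0.96  0.3   0.34  2.01 -0.13  0.86 -0.81]
A 90 5 [-0.43  0.64 -0.33  2.12  0.46  0.46  1.76]
A 90 100 [-0.38  0.46 -0.39  2.07  0.28  0.66  1.92]
A 90 200 [-0.39  0.3  -0.37  1.98  0.14  0.89  2.05]
B -90 5 [ 0.43  0.62  0.1   2.15 -0.15  0.38  0.57]
B -90 100 [ 0.05  0.51  0.61  2.12 -0.49  0.65  0.91]
B -90 200 [-0.19  0.4   0.9   2.04 -0.4   0.89  0.86]
B 90 5 [-0.17  0.96  1.    2.17 -1.26  0.81 -1.52]
B 90 100 [-0.28  0.85  1.22  2.13 -1.04  0.97 -1.67]
B 90 200 [-0.35  0.58  1.24  2.04 -0.66  1.   -1.99]
C -90 5 [ 0.21  0.82  0.32  1.7  -0.38  0.68  0.65]
C -90 100 [ 0.01  0.77  0.65  1.67 -0.57  0.9   0.81]
C -90 200 [-0.14  0.74  0.94  1.6  -0.65  1.14  0.88]
C 90 5 [-0.16  1.1   1.01  1.72 -1.11  1.   -1.94]
C 90 100 [-0.23  1.07  1.22  1.69 -1.08  1.21 -1.95]
C 90 200 [-0.23  0.9   1.22  1.6  -0.88  1.28 -2.08]
S -90 5 [-0.36  0.8   0.34  1.76 -0.41  0.65  0.06]
S -90 100 [-0.42  0.68  0.44  1.73 -0.37  0.82  0.04]
S -90 200 [-0.48  0.56  0.52  1.65 -0.32  1.02 -0.01]
S 90 5 [ 0.12  0.79 -0.38  1.74  0.42  0.7   2.51]
S 90 100 [ 0.6   0.99 -1.28  1.67  1.    1.27  2.1 ]
S 90 200 [ 0.61  0.83 -1.28  1.59  0.81  1.34  2.22]
T -90 5 [-0.74  0.78  0.18  1.75 -0.21  0.63 -0.56]
T -90 100 [-0.79  0.65  0.25  1.71 -0.21  0.8  -0.57]
T -90 200 [-0.82  0.53  0.3   1.63 -0.18  1.   -0.59]
T 90 5 [-0.35  0.8  -0.41  1.73  0.46  0.71  2.02]
T 90 100 [-0.33  0.66 -0.43  1.69  0.34  0.87  2.11]
T 90 200 [-0.34  0.54 -0.42  1.6   0.24  1.05  2.19]
```

```bash
python3 - <<'E'
from h import *
movep([616,24,220],down(np.radians(81.6-90)));c=shot("wrist","ws")
print(read_state()["time"],read_state()["eef_pos"])
movep([399.6,251,200],down(np.radians(74.9-90)));c=shot("wrist","wa")
print(read_state()["time"],read_state()["eef_pos"])
E
```

```text
2.45 [615.94096801  25.16616807 219.8735413 ]
3.7 [400.60143143 250.37521782 200.14866178]
```

View pics/ws.png

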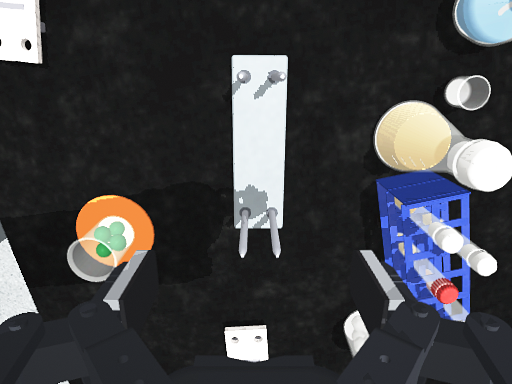

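View pics/wa.png

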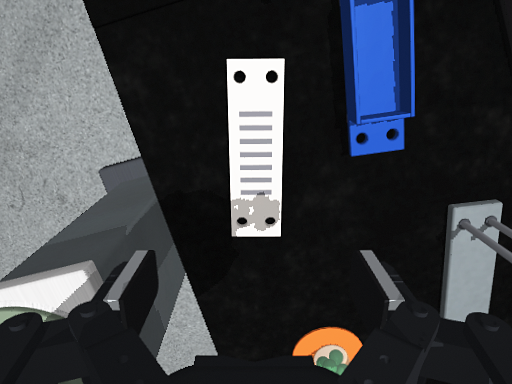

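```bash
python3 - <<'E'
from h import *
c=pickle.load(open("ws.pkl","rb"));crop(c,"wsc1",220,45,300,105,8);crop(c,"wsc2",220,195,300,265,8)
c=pickle.load(open("wa.pkl","rb"));crop(c,"wac1",215,45,295,95,8);crop(c,"wac2",215,195,295,245,8)
a=cv2.imread("pics/wac1.png");b=cv2.imread("pics/wac2.png");cv2.imwrite("pics/wac.png",np.vstack([a,b])[:800])
cv2.imwrite("pics/wac.png",cv2.resize(np.vstack([a,b]),None,fx=.7,fy=.7))
E
```

```text
(no output)
```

View pics/wsc1.png

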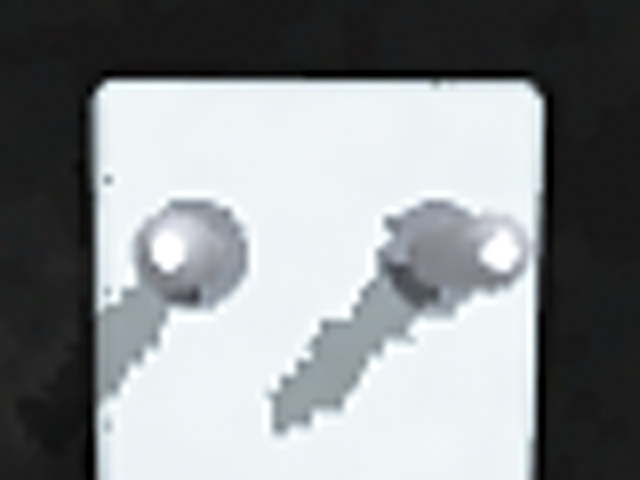

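View pics/wsc2.png

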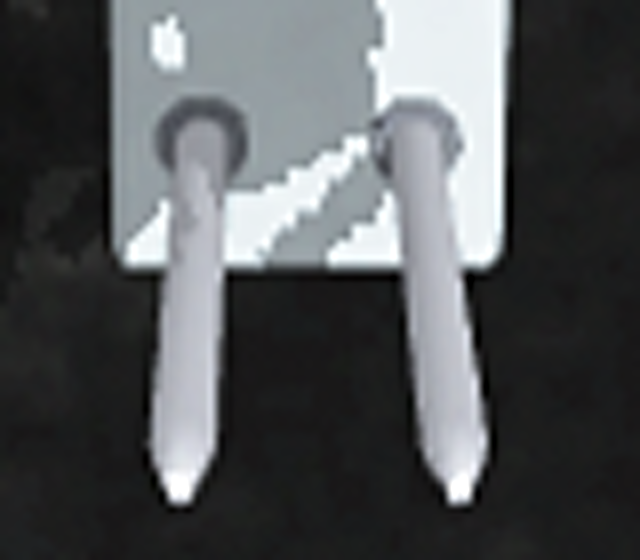

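View pics/wac.png

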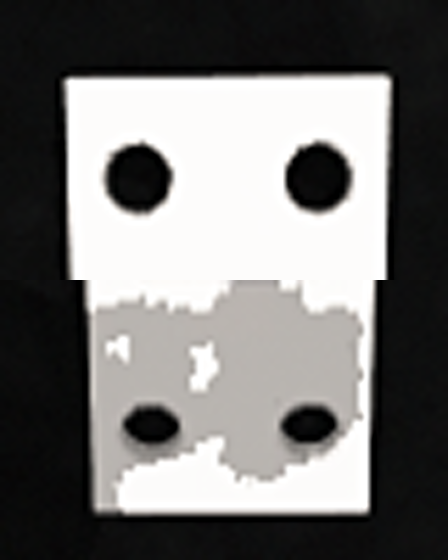

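```bash
cat >> h.py <<'E'
def c2f(px,u0,v0,s): return (np.array(px,float)+.5)/s-.5+[u0,v0]
def fit(model,meas):
    m=np.array(model,float)[:,:2];w=np.array(meas)[:,:2];mc=m.mean(0);wc=w.mean(0)
    U,S,Vt=np.linalg.svd((m-mc).T@(w-wc));D=np.diag([1,np.linalg.det(Vt.T@U.T)]);R=Vt.T@D@U.T
    t=wc-R@mc; res=w-(m@R.T+t); return t,np.degrees(np.arctan2(R[1,0],R[0,0])),res
# image order in wrist pics: tl,tr,bl,br ; tl=(-x,-y) in object axes when tool x=obj x
SG=np.array([[-1,-1],[1,-1],[-1,1],[1,1]])
E
python3 - <<'E'
from h import *
c=pickle.load(open("ws.pkl","rb"))
co=np.r_[c2f([[95,78],[545,78]],220,45,8),c2f([[113,270],[503,270]],220,195,8)]
ti=np.r_[c2f([[168,250],[502,250]],220,45,8),c2f([[180,495],[460,492]],220,195,8)]
for m,p,z in((SG*[30,100],co,14),(SG*[16,78],ti,118)):
    print([np.round(v,2).tolist() for v in fit(m,p2w(c,p,z))])
c=pickle.load(open("wa.pkl","rb"))
co=np.r_[c2f([[93,109],[559,107]],215,45,8),c2f([[134,333],[529,333]],215,195,8)]
ho=np.r_[c2f([[197,254],[454,254]],215,45,8),c2f([[216,207],[441,207]],215,195,8)]
for m,p,z in((SG*[28,95],co,23),(SG*[16,78],ho,23)):
    print([np.round(v,2).tolist() for v in fit(m,p2w(c,p,z))])
E
```

```text
[[623.89, 28.13], 171.49, [[-58.9, 8.4], [58.74, -8.92], [-59.13, 9.0], [59.29, -8.47]]]
[[623.69, 27.51], 171.49, [[-31.73, 5.05], [31.78, -4.3], [-31.69, 4.1], [31.65, -4.86]]]
[[405.07, 252.74], 165.22, [[-54.27, 14.75], [54.52, -14.06], [-54.39, 14.16], [54.14, -14.85]]]
[[405.16, 254.04], 165.13, [[-30.95, 7.33], [30.51, -9.13], [-30.47, 9.13], [30.92, -7.33]]]
```

```bash
sed -i 's/^SG=.*/SG=np.array([[-1,1],[1,1],[-1,-1],[1,-1]])/' h.py
python3 - <<'E'
from h import *
c=pickle.load(open("ws.pkl","rb"))
co=np.r_[c2f([[95,78],[545,78]],220,45,8),c2f([[113,270],[503,270]],220,195,8)]
ti=np.r_[c2f([[168,250],[502,250]],220,45,8),c2f([[180,495],[460,492]],220,195,8)]
for m,p,z in((SG*[30,100],co,14),(SG*[16,78],ti,118)):
    print([np.round(v,2).tolist() for v in fit(m,p2w(c,p,z))])
c=pickle.load(open("wa.pkl","rb"))
co=np.r_[c2f([[93,109],[559,107]],215,45,8),c2f([[134,333],[529,333]],215,195,8)]
ho=np.r_[c2f([[197,254],[454,254]],215,45,8),c2f([[216,207],[441,207]],215,195,8)]
for m,p,z in((SG*[28,95],co,23),(SG*[16,78],ho,23)):
    print([np.round(v,2).tolist() for v in fit(m,p2w(c,p,z))])
E
```

```text
[[623.89, 28.13], -8.47, [[0.51, -0.47], [-0.53, -0.07], [0.14, 0.15], [-0.12, 0.4]]]
[[623.69, 27.51], -8.46, [[-0.02, 0.32], [0.19, 0.42], [-0.1, -0.61], [-0.07, -0.12]]]
[[405.07, 252.74], -14.82, [[-0.18, 0.46], [0.32, 0.26], [-0.19, -0.16], [0.06, -0.57]]]
[[405.16, 254.04], -14.89, [[-0.05, -0.88], [-0.45, -0.91], [0.48, 0.91], [0.02, 0.88]]]
```

```bash
python3 - <<'E'
from h import *
R=down(np.radians(-14.82))
movep([405.1,252.8,40],R);print(movel([405.1,252.8,3],max_speed=80,guard=15));wait(.3)
print(read_state()["eef_pos"],read_state()["ft_force"])
clamp();wait(.3);s=read_state();print(s["finger_gap"],s["eef_pos"],s["ft_force"],s["time"])
open_gripper();movep([405.1,252.8,200],R);wait(.4);c=shot("wrist","wa2");s=read_state();print(s["eef_pos"],s["time"])
crop(c,"wa2c1",215,45,295,95,6);crop(c,"wa2c2",215,195,295,245,6)
a=cv2.imread("pics/wa2c1.png");b=cv2.imread("pics/wa2c2.png");cv2.imwrite("pics/wa2c.png",np.vstack([a,b]))
E
```

```text
False
[405.2322803  252.94395656   3.26917973] [ 0.91183334  1.05022254 -0.0909292 ]
0.18661585660256105 [405.07574396 252.77113652   2.99322315] [-0.33620898 -0.42652213  0.26156434] 6.3667
[405.11281338 252.66759279 199.72821218] 8.4083
```

View pics/wa2.png

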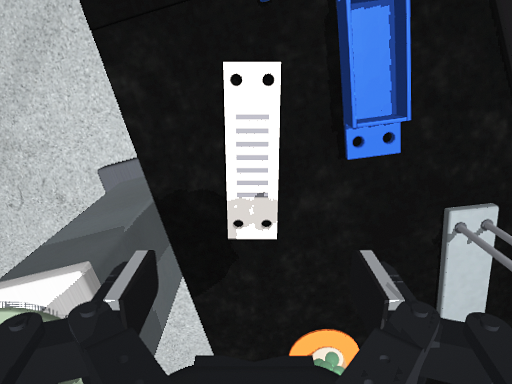

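View pics/wa2c.png

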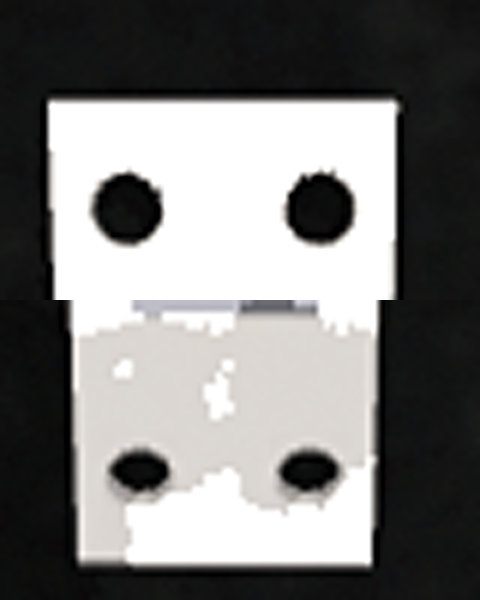

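```bash
python3 - <<'E'
from h import *
c=pickle.load(open("wa2.pkl","rb"));T=c["cam_to_world"];print(T.round(3))
print(w2p(c,[[405.1,252.7,23],[405.1,252.7,200]]))
z=c["range_z"]
for uv in((252,150),(252,100),(150,240),(145,285),(365,270),(258,110)):
    d=z[uv[1],uv[0]];print(uv,d)
    K=np.array([[c["fx"],0,c["cx"]],[0,c["fy"],c["cy"]],[0,0,1]])
    o,r=rays(c,[uv]);print(o+r*d)
E
```

```text
[[ 9.67000e-01  2.43000e-01  8.00000e-02  4.27221e+02]
 [-2.56000e-01  9.19000e-01  3.01000e-01  3.30585e+02]
 [-0.00000e+00 -3.12000e-01  9.50000e-01  3.70352e+02]
 [ 0.00000e+00  0.00000e+00  0.00000e+00  1.00000e+00]]
[[252.17492627 157.10260155]
 [250.92464311 229.79063358]]
(252, 150) 352.84055
[[406.88236268 260.11447775  23.07248654]]
(252, 100) 336.18503
[[420.00145935 309.41564568  23.87241802]]
(150, 240) 754.77545
[[ 112.89453976   52.95954824 -309.56696492]]
(145, 285) 132.16708
[[365.81775009 266.12367973 256.85034436]]
(365, 270) 128.99615
[[450.64601436 251.32305643 257.75371396]]
(258, 110) 341.28192
[[423.29644856 298.17675154  21.79398805]]
```

```bash
python3 - <<'E'
from h import *
c=pickle.load(open("wa2.pkl","rb"))
for uv in((140,252),(148,252),(145,256),(150,254),(370,254),(365,252),(375,258)):
    o,r=rays(c,[uv]);print(uv,(o+r*c["range_z"][uv[1],uv[0]]).round(1))
R=down(np.radians(-14.82))
movep([405.1,252.8,40],R);shot("wrist","wb0");shot("scene","sb0");movel([405.1,252.8,3],max_speed=100,guard=15);wait(.2)
shot("wrist","wb1");print(read_state()["finger_gap"])
clamp();s=read_state();print(s["finger_gap"],s["eef_pos"],s["ft_force"],s["time"])
shot("wrist","wb2");c=shot("scene","sb2")
crop(c,"sb2c",60,80,260,230,4)
a=[cv2.imread(f"pics/wb{i}.png") for i in(0,1,2)]
cv2.imwrite("pics/wb.png",cv2.resize(np.hstack(a),None,fx=.52,fy=.52))
E
```

```text
(140, 252) [[363.9 275.8 246.3]]
(148, 252) [[367.3 275.1 246.8]]
(145, 256) [[366.8 275.  249.6]]
(150, 254) [[368.4 274.6 247.9]]
(370, 254) [[455.8 251.4 248. ]]
(365, 252) [[454.4 251.6 245.9]]
(375, 258) [[456.6 251.6 251.9]]
85.23586080769415
-0.06624812091850578 [405.08437392 252.78317996   3.00411328] [ 0.50938064 -0.06404684 -0.08621307] 10.725
```

View pics/wb.png

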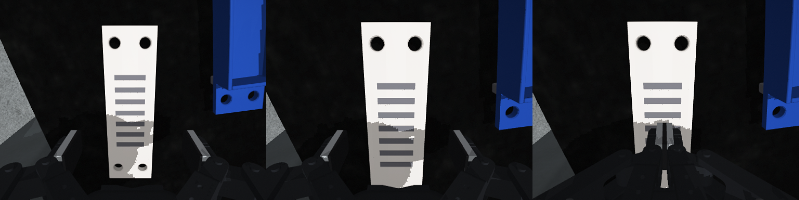

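View pics/sb2c.png

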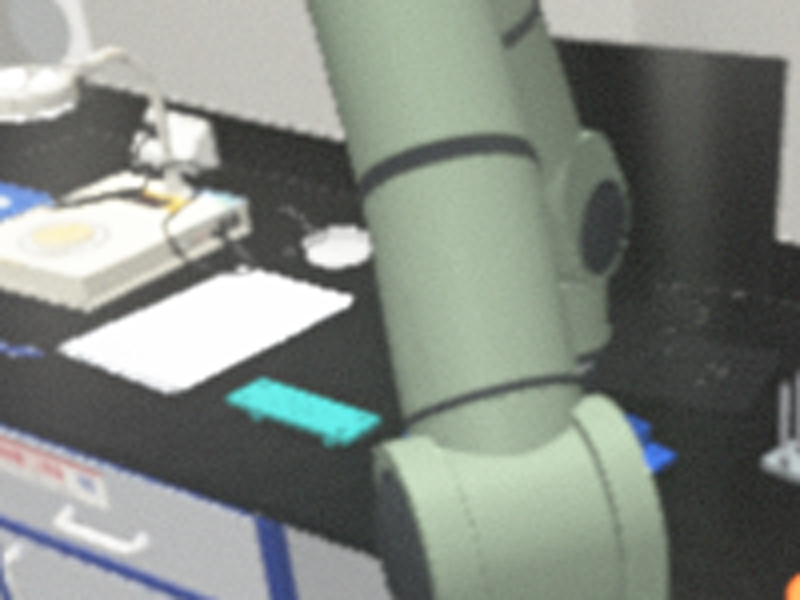

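```bash
python3 - <<'E'
from h import *
c=pickle.load(open("wb2.pkl","rb"));print(c["cam_to_world"][:3,3])
crop(c,"wb2c",200,210,310,320,6)
v,u=np.mgrid[225:320:6,236:282:6]
uv=np.c_[u.ravel(),v.ravel()];o,r=rays(c,uv);P=o+r*c["range_z"][uv[:,1],uv[:,0]][:,None]
print(P[:,2].reshape(v.shape).round(0))
E
```

```text
[427.15883618 330.66908742 173.78326704]
[[23. 23. 23. 23. 22. 23. 23. 23.]
 [23. 23. 23. 24. 22. 23. 23. 23.]
 [23. 37. 37. 37. 37. 36. 23. 23.]
 [24. 42. 41. 41. 43. 42. 22. 23.]
 [42. 48. 47. 48. 48. 48. 40. 40.]
 [46. 53. 53. 51. 52. 53. 46. 46.]
 [51. 57. 58. 58. 58. 57. 50. 52.]
 [56. 62. 62. 61. 62. 62. 56. 55.]
 [66. 66. 66. 66. 66. 66. 60. 60.]
 [72. 69. 69. 69. 68. 71. 71. 71.]
 [78. 75. 68. 67. 75. 74. 77. 77.]
 [78. 78. 72. 68. 78. 78. 78. 79.]
 [82. 82. 74. 69. 79. 81. 81. 82.]
 [85. 84. 78. 70. 79. 85. 85. 85.]
 [87. 87. 78. 69. 78. 88. 87. 87.]
 [90. 89. 78. 69. 77. 91. 91. 90.]]
```

View pics/wb2c.png

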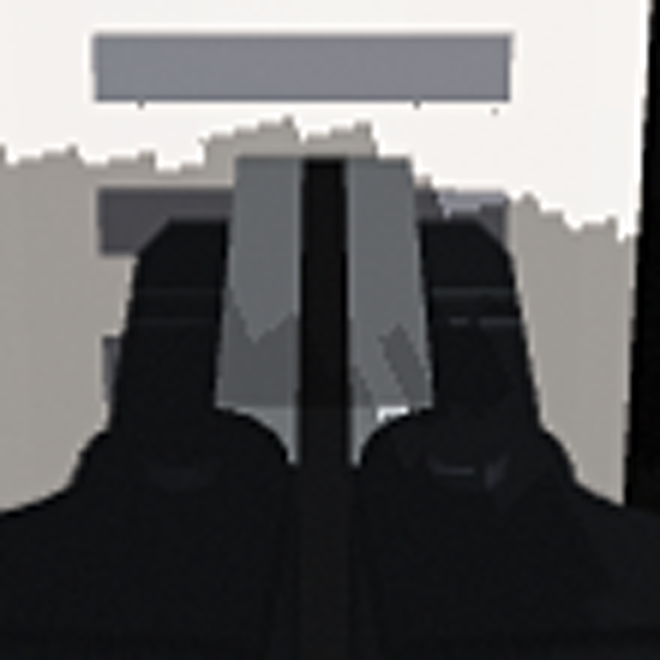

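```bash
python3 - <<'E'
from h import *
c=pickle.load(open("wb2.pkl","rb"))
for u in range(241,268,2):
  for v in (236,237,238):
    o,r=rays(c,[[u,v]]);P=(o+r*c["range_z"][v,u])[0]
    if v==237: print(u,v,P.round(1), end=' ')
    if v==237: print((down(np.radians(-14.82)).T@(P-[405.1,252.8,3])).round(1))
E
```

```text
241 237 [404.2 265.9  37. ] [ -4.2 -12.5 -34. ]
243 237 [405.  265.5  36.6] [ -3.3 -12.3 -33.6]
245 237 [406.  265.6  37.3] [ -2.4 -12.6 -34.3]
247 237 [406.9 265.5  37.6] [ -1.5 -12.8 -34.6]
249 237 [407.6 264.7  36.3] [ -0.6 -12.1 -33.3]
251 237 [408.6 264.7  36.9] [  0.3 -12.4 -33.9]
253 237 [409.3 264.1  36. ] [  1.2 -12.  -33. ]
255 237 [410.2 263.8  35.9] [  2.1 -11.9 -32.9]
257 237 [411.  263.5  35.8] [  3.  -11.9 -32.8]
259 237 [412.1 263.9  37.1] [  3.9 -12.5 -34.1]
261 237 [412.9 263.6  36.8] [  4.8 -12.4 -33.8]
263 237 [413.8 263.5  37.2] [  5.7 -12.6 -34.2]
265 237 [414.7 263.1  36.9] [  6.6 -12.4 -33.9]
267 237 [415.5 262.9  36.8] [  7.5 -12.4 -33.8]
```

```bash
python3 - <<'E'
from h import *
print(movel([405.1,252.8,-14],max_speed=15,guard=6));s=read_state();print(s["eef_pos"],s["ft_force"])
movel([405.1,252.8,10],max_speed=100)
E
```

```text
True
[405.10153582 252.82308215  -5.2538127 ] [-1.81356699 -0.40715667 10.59272475]
```

```bash
cat >> h.py <<'E'
D=28.0   # true finger end lies D mm behind the reported TCP
BX,BY=1.4,-1.0
def cmd(p,z,a):
    """TCP command so true tip centre (camera frame) is at p, tip height z, jaw angle a deg"""
    R=down(np.radians(a));q=np.array([p[0],p[1],z-D])-R[:,0]*BX-R[:,1]*BY
    return q,R
E
python3 - <<'E'
from h import *
open_gripper()
p=[405.0,252.7]
q,R=cmd(p,3,-14.82);print(q)
print(movel(q,R,max_speed=80,guard=15));clamp();s=read_state();print(s["finger_gap"],s["eef_pos"],s["ft_force"],s["time"])
shot("wrist","wc")
open_gripper();q,R=cmd(p,228,-14.82);movep(q,R);wait(.4);c=shot("wrist","wa3");s=read_state();print(s["eef_pos"],s["time"])
crop(c,"wa2c1",215,45,295,95,6);crop(c,"wa2c2",215,195,295,245,6)
a=cv2.imread("pics/wa2c1.png");b=cv2.imread("pics/wa2c2.png");cv2.imwrite("pics/wa3c.png",np.vstack([a,b]))
E
```

```text
[403.39078895 252.09136236 -25.        ]
False
54.55042891507029 [403.58628815 252.31640495 -24.29744431] [-2.44836495 -2.03580621 15.46842639] 13.5833
[403.43471338 251.93216191 199.75963725] 15.4
```

View pics/wc.png

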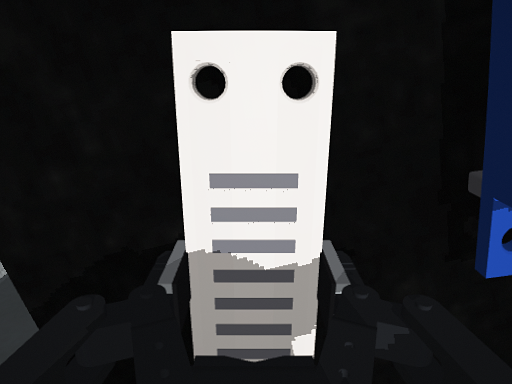

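View pics/wa3c.png

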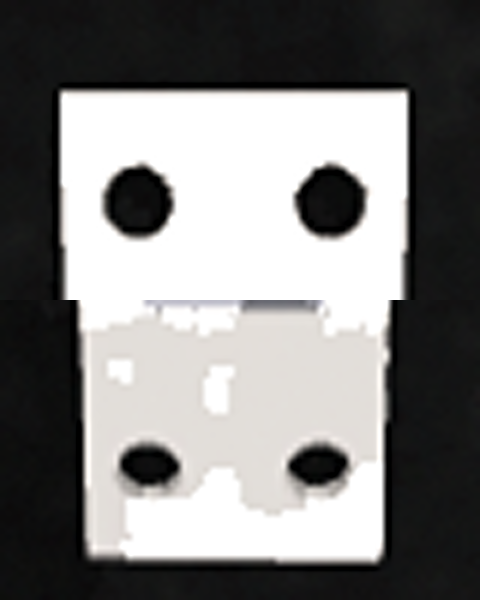

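```bash
cat >> h.py <<'E'
def deck(c,px1,px2,b1=(215,45),b2=(215,195),s=6,hw=(28,95),z=23):
    co=np.r_[c2f(px1,*b1,s),c2f(px2,*b2,s)];return fit(SG*np.array(hw),p2w(c,co,z))
E
python3 - <<'E'
from h import *
for nm,p1,p2 in(("wa2",[[47,100],[398,100]],[[79,267],[373,267]]),("wa3",[[59,90],[409,90]],[[85,260],[383,261]])):
    c=pickle.load(open(nm+".pkl","rb"));t,a,r=deck(c,p1,p2);print(t,a,np.round(r,2).tolist())
    print("in tool:",(down(np.radians(-14.82)).T[:2,:2]@(t-[403.43,251.93])))
E
```

```text
[404.84208813 252.54569362] -14.724707627354007 [[-0.24, 0.73], [0.51, 0.42], [-0.13, -0.53], [-0.15, -0.62]]
in tool: [ 1.20762973 -0.95640052]
[405.18205594 252.81718597] -14.826546316424295 [[-0.12, 0.73], [0.44, 0.59], [-0.47, -0.47], [0.16, -0.85]]
in tool: [ 1.46684504 -1.3058195 ]
```

```bash
cat >> h.py <<'E'
BX=1.45
S=np.array([623.75,27.8]);SA=-8.47
def pick(p,a,zt=5):
    q,R=cmd(p,zt+40,a);movep(q,R);q,R=cmd(p,zt,a);g=movel(q,max_speed=90,guard=15);clamp()
    s=read_state();print("pick",g,s["finger_gap"],s["eef_pos"].round(1),s["ft_force"].round(1),s["time"])
    q,R=cmd(p,zt+145,a);movel(q,max_speed=220);s=read_state();print("lifted",s["finger_gap"],s["ft_force"].round(1),s["time"])
def place(n,zt=5,dS=(0,0),rel=True):
    p=S+np.array(dS)
    q,R=cmd(p,zt+137,SA);movep(q,R);wait(.3)
    zf=zt+14+23*n
    q,R=cmd(p,zf+2,SA);g=movel(q,max_speed=70,guard=12);s=read_state();print("down",g,s["eef_pos"].round(2),s["ft_force"].round(1),"target",q.round(2))
    if g: return False
    q,R=cmd(p,zf-1,SA);g=movel(q,max_speed=20,guard=8);s=read_state();print("seat",g,s["eef_pos"].round(2),s["ft_force"].round(1),"target",q.round(2))
    if rel:
        open_gripper();q,R=cmd(p,zt+150,SA);movel(q,max_speed=220);print(read_state()["time"])
    return True
E
python3 - <<'E'
from h import *
pick([405.1,252.75],-14.8)
print(place(0))
shot("wrist","p0")
E
```

```text
pick False 54.37814619038385 [403.6 252.5 -22.2] [-3.9 -2.  17.7] 17.1667
lifted 54.58527089655423 [-0.7  0.3 -1.7] 17.975
down False [622.37  27.07  -6.67] [ 0.   0.2 -1.4] target [622.17  27.02  -7.  ]
seat True [622.64  27.08  -8.05] [-5.2 -0.1 15.9] target [622.17  27.02 -10.  ]
22.7417
True
```

View pics/p0.png

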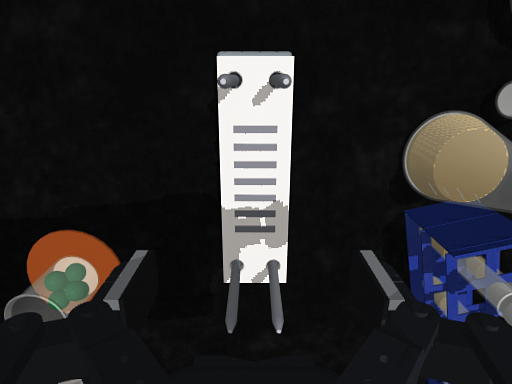

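```bash
python3 - <<'E'
from h import *
q,R=cmd([563.5,-307],228,-4.6);movep(q,R);wait(.3);c=shot("wrist","wC");print(read_state()["time"])
crop(c,"t1",215,45,295,95,6);crop(c,"t2",215,195,295,245,6)
cv2.imwrite("pics/wCc.png",np.vstack([cv2.imread("pics/t1.png"),cv2.imread("pics/t2.png")]))
E
```

```text
24.45
```

View pics/wC.png

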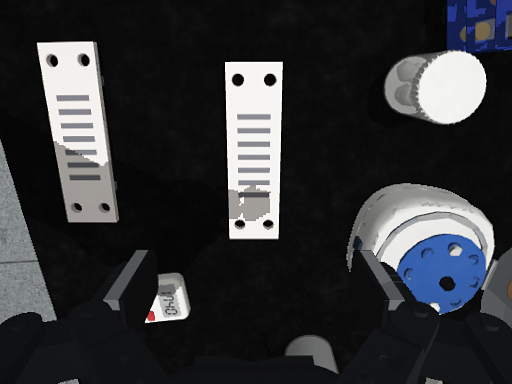

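View pics/wCc.png

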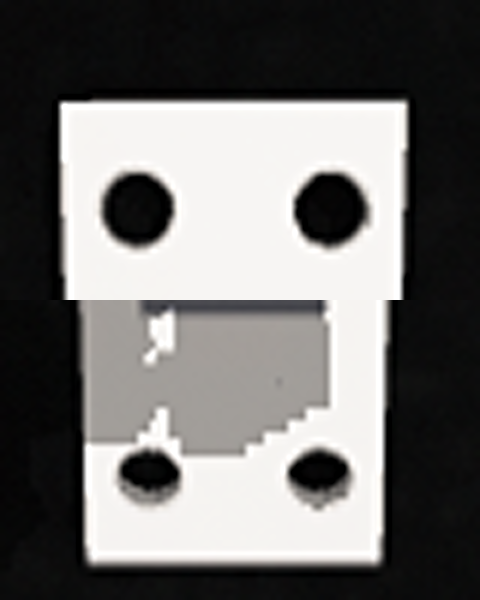

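```bash
python3 - <<'E'
from h import *
c=pickle.load(open("wC.pkl","rb"));t,a,r=deck(c,[[59,100],[408,100]],[[87,266],[381,266]]);print(t,a,r.round(2).tolist())
pick(t,a)
if place(1):
    c=shot("wrist","p1")
    q,R=cmd([382.5,-273],228,-4.4);movep(q,R);wait(.3);c=shot("wrist","wB");print(read_state()["time"])
    crop(c,"t1",215,45,295,95,6);crop(c,"t2",215,195,295,245,6)
    cv2.imwrite("pics/wBc.png",np.vstack([cv2.imread("pics/t1.png"),cv2.imread("pics/t2.png")]))
E
```

```text
[ 563.90115502 -307.48103936] -4.504102860615378 [[-0.23, 0.56], [0.3, 0.49], [-0.05, -0.52], [-0.03, -0.54]]
pick False 54.4174490425322 [ 562.7 -308.5  -22.1] [-3.3  1.2  9.5] 26.2167
lifted 54.67596161613888 [ 0.1  0.4 -2.6] 27.025
down False [622.43  27.05  16.41] [-0.3 -0.2 -1.7] target [622.17  27.02  16.  ]
seat True [622.68  27.11  14.84] [-4.3  0.6 15. ] target [622.17  27.02  13.  ]
31.45
33.3083
```

View pics/p1.png

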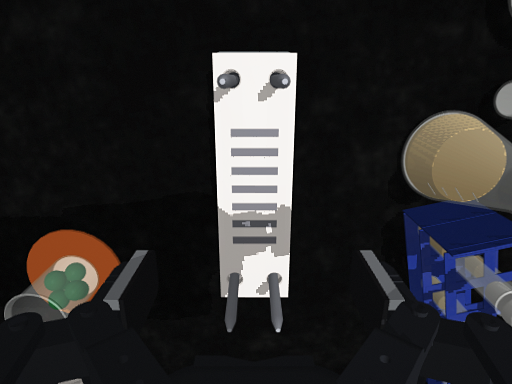

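View pics/wB.png

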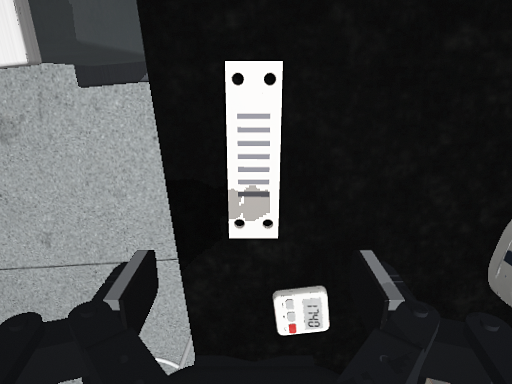

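View pics/wBc.png

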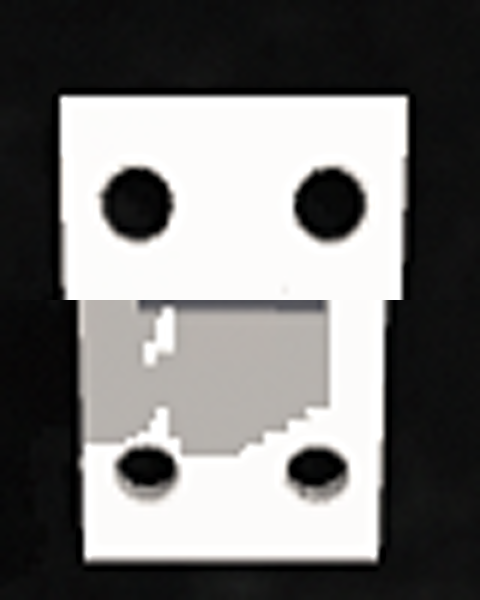

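```bash
python3 - <<'E'
from h import *
c=pickle.load(open("wB.pkl","rb"));t,a,r=deck(c,[[59,95],[408,95]],[[85,262],[378,262]]);print(t,a,r.round(2).tolist())
pick(t,a)
if place(2):
    c=shot("wrist","p2")
    q,R=cmd([541,311.5],228,-7.1);movep(q,R);wait(.3);c=shot("wrist","wT");print(read_state()["time"])
E
```

```text
[ 382.64985148 -273.14437324] -4.453808096263495 [[-0.2, 0.47], [0.31, 0.53], [0.04, -0.56], [-0.15, -0.43]]
pick False 54.451620819778974 [ 381.5 -274.1  -22.2] [-2.9  2.4 17.1] 35.075
lifted 54.43089173318469 [-0.  -0.3 -0.7] 35.8833
down False [622.46  27.01  39.44] [ 0.6  0.3 -1.2] target [622.17  27.02  39.  ]
seat True [622.72  27.07  37.87] [-4.9  0.2 14.2] target [622.17  27.02  36.  ]
40.025
41.5917
```

View pics/p2.png

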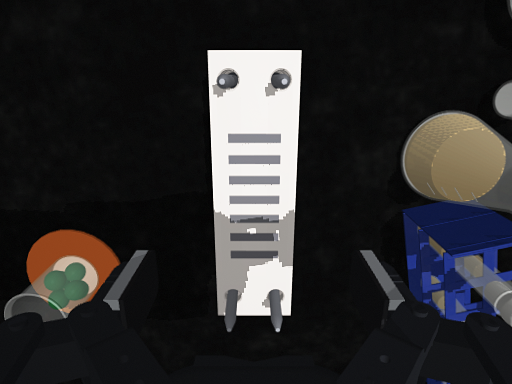

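View pics/wT.png

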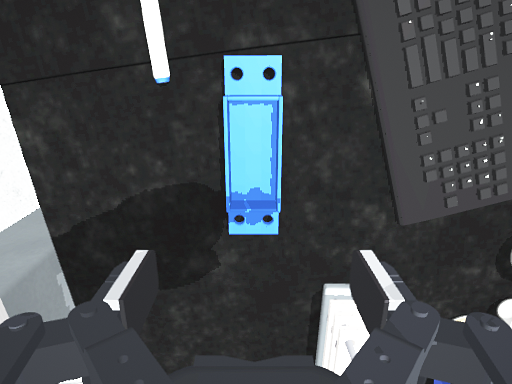

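```bash
python3 - <<'E'
from h import *
c=pickle.load(open("wT.pkl","rb"))
crop(c,"t1",215,45,295,95,6);crop(c,"t2",215,195,295,245,6)
cv2.imwrite("pics/wTc.png",np.vstack([cv2.imread("pics/t1.png"),cv2.imread("pics/t2.png")]))
E
```

```text
(no output)
```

View pics/wTc.png

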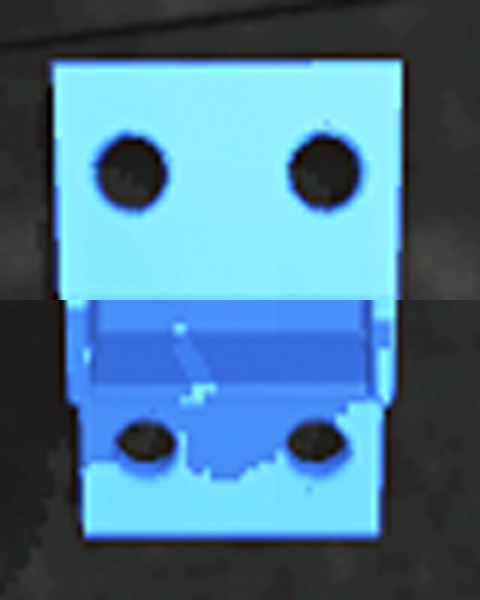

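```bash
python3 - <<'E'
from h import *
c=pickle.load(open("wT.pkl","rb"));t,a,r=deck(c,[[52,60],[403,60]],[[81,240],[382,240]]);print(t,a,r.round(2).tolist())
pick(t,a,zt=14)
if place(3,zt=14):
    c=shot("wrist","p3");shot("top","t3")
E
```

```text
[541.3674829  315.42889976] -6.992359082483433 [[-0.19, 0.98], [0.35, 0.75], [-0.62, -0.72], [0.45, -1.01]]
pick False 55.55454037787777 [540.1 314.8 -13.3] [-0.7  0.1  7.1] 43.3083
lifted 54.95963687263541 [ 0.5 -0.  -2.7] 44.1167
down False [622.38  26.94  71.28] [ 0.4  0.2 -3. ] target [622.17  27.02  71.  ]
seat True [622.72  27.02  69.61] [-3.2  0.3 13.1] target [622.17  27.02  68.  ]
47.5417
```

View pics/p3.png

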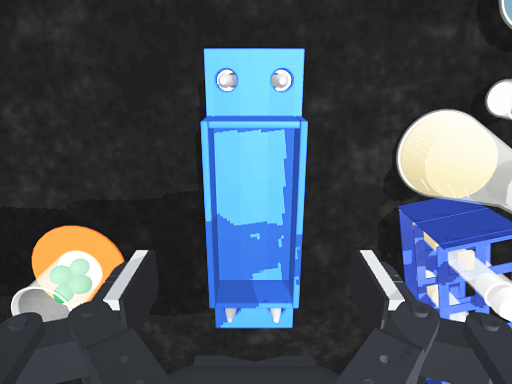

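View pics/t3.png

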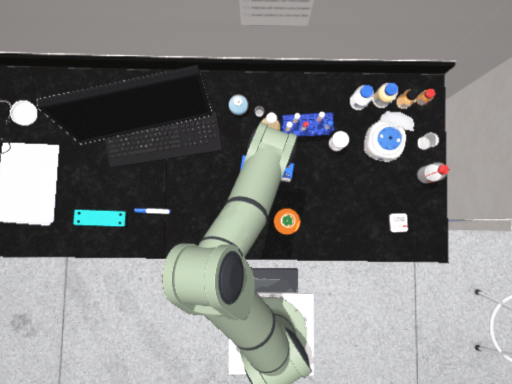

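```bash
python3 - <<'E'
from h import *
q,R=cmd([428,-56],228,-8);movep(q,R);wait(.3);c=shot("wrist","wK");print(read_state()["time"])
print(w2p(c,[[428,-56,4]]))
crop(c,"wKc",190,80,320,190,6)
E
```

```text
48.8833
[[253.1938979  152.20055426]]
```

View pics/wK.png

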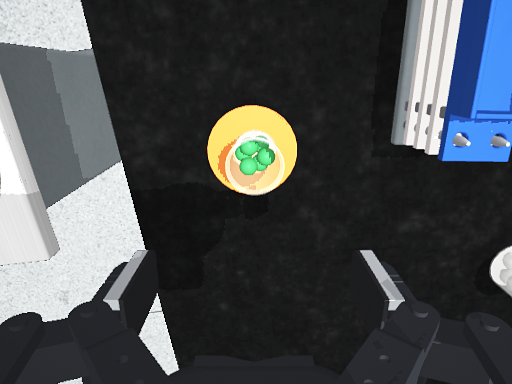

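View pics/wKc.png

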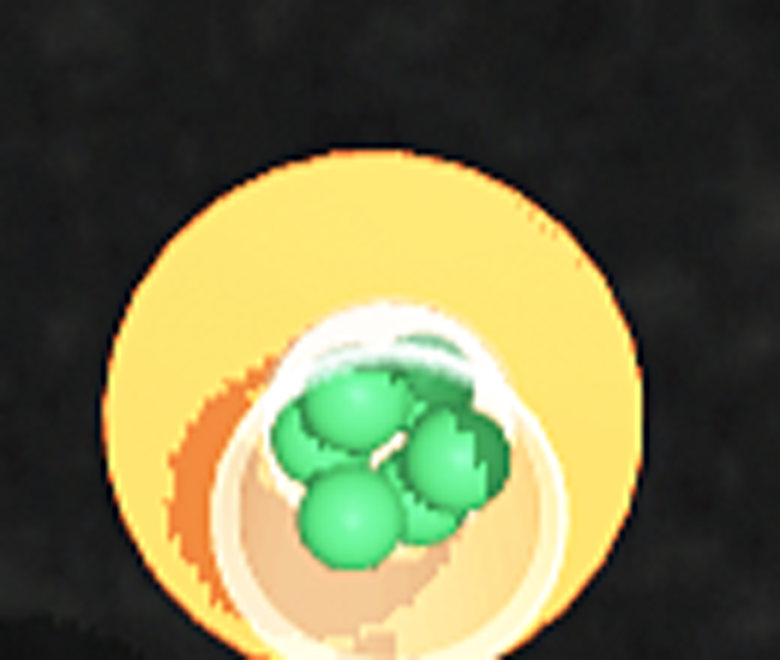

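```bash
python3 - <<'E'
from h import *
c=pickle.load(open("wK.pkl","rb"))
print("mat",p2w(c,c2f([[373,417]],190,80,6),4),"base",p2w(c,c2f([[388,431]],190,80,6),4),"rim",p2w(c,c2f([[390,513]],190,80,6),75))
# predicted circles
for cen in([427.5,-57],):
  for r,z,h in((50,4,(0,0)),):
    pass
import itertools
B=np.array([430,-58.])
DT=D+18.7
res=[]
for th in(10,20,30,40,50):
  for az in range(-180,180,15):
    t=np.radians(th);f=np.radians(az)
    z=np.array([np.cos(t)*np.cos(f),np.cos(t)*np.sin(f),-np.sin(t)]);x=np.array([-np.sin(f),np.cos(f),0])
    ok=[]
    for s in(1,-1):
      R=np.c_[s*x,np.cross(z,s*x),z]
      g=np.array([B[0],B[1],38.])
      a=inverse_kinematics(g+z*DT,R) ; b=inverse_kinematics(g+z*(DT-90),R)
      if a is not None and b is not None: ok.append((s,np.round(a,2).tolist()))
    if ok: print(th,az,ok)
E
```

```text
mat [[426.90965919 -52.30797052   4.        ]] base [[429.27927239 -55.28726907   4.        ]] rim [[429.83183082 -52.59122266  75.        ]]
10 -135 [(1, [-0.8, 1.52, 0.83, 1.53, -0.1, 1.55, -0.75]), (-1, [-0.33, 1.26, 0.01, 1.5, 0.45, 1.74, 1.74])]
10 -120 [(1, [-0.95, 1.51, 0.82, 1.66, -0.02, 1.33, -0.74]), (-1, [-0.42, 1.23, -0.02, 1.63, 0.61, 1.63, 1.72])]
10 -105 [(1, [-1.1, 1.52, 0.82, 1.81, 0.05, 1.09, -0.74]), (-1, [-0.53, 1.21, -0.01, 1.78, 0.76, 1.51, 1.67])]
10 -90 [(1, [-1.26, 1.56, 0.84, 1.97, 0.1, 0.83, -0.76]), (-1, [-0.61, 1.2, -0.04, 1.94, 0.95, 1.42, 1.55])]
10 -75 [(1, [-1.28, 1.47, 0.65, 2.14, 0.61, 0.67, -1.26]), (-1, [-1.05, 1.31, 0.38, 2.13, 0.93, 0.94, 1.58])]
10 -60 [(1, [-1.37, 1.54, 0.61, 2.3, 1.11, 0.53, -1.79]), (-1, [-1.35, 1.52, 0.59, 2.3, 1.13, 0.55, 1.33])]
10 30 [(-1, [1.85, 1.9, -1.09, 2.39, 2.92, 0.16, -2.36])]
10 45 [(1, [1.53, 1.51, -0.86, 2.24, -1.22, 0.41, -1.49]), (-1, [1.53, 1.51, -0.86, 2.24, -1.22, 0.41, 1.65])]
10 60 [(1, [1.11, 1.26, -0.45, 2.09, -1.17, 0.94, -1.59]), (-1, [1.11, 1.26, -0.45, 2.09, -1.17, 0.94, 1.55])]
10 75 [(1, [0.53, 
[... 7159 characters left out ...]
, [0.39, 0.81, 0.09, 2.18, -1.24, 0.8, 1.37])]
50 90 [(1, [0.0, 0.96, 0.59, 2.08, -1.23, 1.2, -1.6]), (-1, [0.26, 0.84, 0.22, 2.06, -1.05, 0.95, 1.37])]
50 105 [(1, [-0.16, 1.08, 0.8, 1.98, -1.17, 1.41, -1.45]), (-1, [0.18, 0.88, 0.27, 1.96, -0.88, 1.06, 1.4])]
50 120 [(1, [-0.31, 1.26, 1.03, 1.89, -1.16, 1.63, -1.25]), (-1, [0.1, 0.91, 0.29, 1.87, -0.73, 1.14, 1.45])]
50 135 [(1, [-0.36, 1.26, 1.01, 1.81, -1.04, 1.6, -1.16]), (-1, [0.03, 0.93, 0.3, 1.79, -0.59, 1.19, 1.52])]
50 150 [(1, [-0.41, 1.25, 0.98, 1.76, -0.91, 1.55, -1.06]), (-1, [-0.04, 0.95, 0.3, 1.74, -0.46, 1.22, 1.6])]
50 165 [(1, [-0.48, 1.24, 0.96, 1.74, -0.8, 1.48, -0.95]), (-1, [-0.1, 0.95, 0.28, 1.72, -0.32, 1.23, 1.68])]
```

```bash
cat >> h.py <<'E'
from scipy.spatial.transform import Rotation as Rot
DT=D+18.7
def side(th,az,s):
    t=np.radians(th);f=np.radians(az)
    z=np.array([np.cos(t)*np.cos(f),np.cos(t)*np.sin(f),-np.sin(t)]);x=s*np.array([-np.sin(f),np.cos(f),0])
    return np.c_[x,np.cross(z,x),z]
def pourpose(th,s,azu,sg,tilt,lip=-30,hz=139,gz=33.):
    """beaker mouth direction m = sg*stand y ; lowest lip point over basin at lip along m, height hz"""
    sa=np.radians(SA);Y=np.array([-np.sin(sa),np.cos(sa),0]);m=sg*Y;zz=np.array([0,0,1.])
    ax=np.cross(zz,m);Q=Rot.from_rotvec(ax*np.radians(tilt)).as_matrix()
    R=Q@side(th,azu,s);b=Q@zz;low=Q@m   # low: outward radial toward m side, becomes lower lip
    lp=np.array([S[0],S[1],0])+m*lip+zz*hz
    g=lp-low*27-b*(71-gz)   # grasp point on the axis
    return g,R
E
python3 - <<'E'
from h import *
for th in(15,25,35):
 for s in(1,-1):
  for sg in(1,-1):
   for azu in range(-180,180,20):
    r=[]
    for t in(0,40,80,100,120):
        g,R=pourpose(th,s,azu,sg,t,hz=139 if t>60 else 150);q=inverse_kinematics(g+R[:,2]*DT,R);r.append(None if q is None else np.round(q,2).tolist())
    if all(v is not None for v in r): print(th,s,sg,azu,r[0],r[2],r[4])
E
```

```text
15 1 1 -80 [-1.12, 1.43, 0.99, 1.73, 0.25, 0.83, -0.56] [-0.86, 1.89, 0.79, 1.55, 1.1, 1.77, -0.85] [0.87, 2.01, -1.12, 1.56, -1.24, 1.61, 1.13]
15 1 1 -60 [-1.29, 1.57, 1.13, 2.01, 0.21, 0.3, -0.5] [-1.04, 1.89, 0.78, 1.84, 1.24, 1.43, -0.88] [-0.9, 2.09, 0.91, 1.9, 1.49, 1.76, -0.73]
15 1 1 -40 [-0.9, 1.1, 0.46, 2.24, 1.91, 0.95, -1.85] [-1.32, 2.08, 0.98, 2.12, 1.44, 0.78, -1.04] [-0.97, 1.9, 0.77, 2.14, 1.74, 1.64, -0.66]
15 1 1 -20 [-0.71, 1.13, 0.39, 2.41, 2.46, 1.32, -2.09] [-1.11, 1.63, 0.78, 2.33, 2.04, 1.14, -1.15] [-1.08, 1.73, 0.77, 2.32, 1.99, 1.36, -0.56]
15 1 1 0 [0.68, 1.27, -0.91, 2.42, 3.14, 1.54, -0.68] [-0.52, 0.99, 0.17, 2.43, 2.39, 1.48, -0.42] [-0.8, 1.14, 0.37, 2.37, 2.14, 1.45, 0.08]
15 1 1 20 [0.15, 1.02, 0.07, 2.36, 3.67, 1.54, -1.5] [0.38, 0.83, -0.87, 2.37, 2.32, 1.34, 0.53] [-0.67, 0.83, 0.17, 2.29, 1.95, 1.17, 0.64]
15 1 1 40 [-0.06, 1.16, 0.59, 2.18, 4.08, 1.8, -1.8] [-0.09, 0.51, -0.14, 2.23, 2.09, 0.47, 0.64] [-1.2, 1.08, 1.04, 2.14, 1.04, 0.21, 1.5]
15 1 1 60 [0.91, 1.11, -0.65, 1.88, -1.22, 0.79, -1.98] [-0.21, 0.51, 0.11, 2.01, 0.42, 0.33, 2.41] [
[... 15481 characters left out ...]
0.04, 0.84, -0.66, 2.21, 2.1, 1.24, 2.06] [0.87, 1.41, -1.29, 2.33, 3.11, 0.96, 1.39] [1.07, 1.81, -1.3, 2.25, 3.77, 0.77, 0.8]
35 -1 -1 0 [0.44, 1.04, -1.07, 2.3, 2.46, 1.26, 2.5] [0.99, 1.75, -1.3, 2.27, 3.56, 0.84, 1.66] [-1.01, 2.02, 0.97, 2.23, 2.04, 1.8, -1.89]
35 -1 -1 20 [0.53, 0.91, -0.87, 2.29, 2.88, 0.8, 2.42] [0.23, 1.28, -0.24, 2.15, 3.95, 1.89, 0.82] [0.64, 1.74, -0.88, 1.98, 4.35, 1.7, 0.77]
35 -1 -1 60 [0.74, 0.97, -0.84, 1.97, -1.18, 0.28, 0.89] [0.89, 1.87, -1.09, 1.66, -1.13, 1.14, 1.0] [-0.92, 2.08, 0.99, 1.57, 1.31, 1.93, -0.88]
35 -1 -1 80 [0.2, 0.88, -0.04, 1.76, -1.22, 1.02, 0.97] [0.66, 1.72, -0.87, 1.42, -1.12, 1.57, 1.12] [0.52, 2.08, -1.3, 1.24, -1.12, 1.87, 1.02]
```

```bash
python3 - <<'E'
from h import *
c=pickle.load(open("wK.pkl","rb"));im=c["image"].copy();im=cv2.resize(im[80:210,190:320],None,fx=6,fy=6,interpolation=cv2.INTER_CUBIC)
t=np.linspace(0,2*np.pi,90)
for (x,y,z,r,col) in((427,-53.0,4,50,(255,0,0)),(429.5,-55,4,24,(0,0,255)),(429.5,-55,75,27,(255,0,255))):
    p=w2p(c,np.c_[x+r*np.cos(t),y+r*np.sin(t),0*t+z]);p=(p-[190,80]+.5)*6-.5
    cv2.polylines(im,[p.round().astype(int)],True,col,1)
cv2.imwrite("pics/ov.png",im)
E
```

```text
(no output)
```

View pics/ov.png

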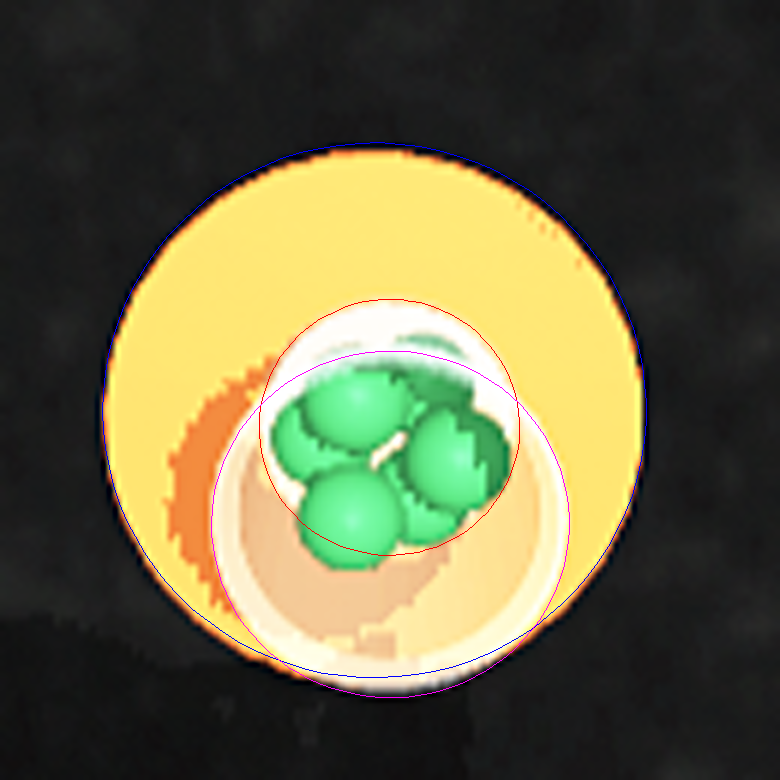

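```bash
cat >> h.py <<'E'
TH,AZ,SS,GZ=25,90,-1,31.
BK=np.array([429.5,-54.8,4+GZ])
E
python3 - <<'E'
from h import *
R=side(TH,AZ,SS);z=R[:,2]
def T(g): return g+z*DT
open_gripper()
far=BK-z*120+np.array([0,0,60])
movep(T(far),R);print(read_state()["qpos"].round(2),read_state()["time"])
movel(T(BK-z*75),max_speed=150);wait(.2)
c=shot("wrist","k0");shot("scene","k0s");s=read_state();print(s["eef_pos"],s["qpos"].round(2),s["time"])
crop(pickle.load(open("k0s.pkl","rb")),"k0sc",180,150,340,270,5)
E
```

```text
[ 0.44  0.96  0.4   1.76 -0.94  1.66  1.41] 50.825
[429.68470486 -80.78206857  47.31823096] [ 0.42  1.08  0.35  1.81 -1.01  1.54  1.49] 51.8667
```

View pics/k0.png

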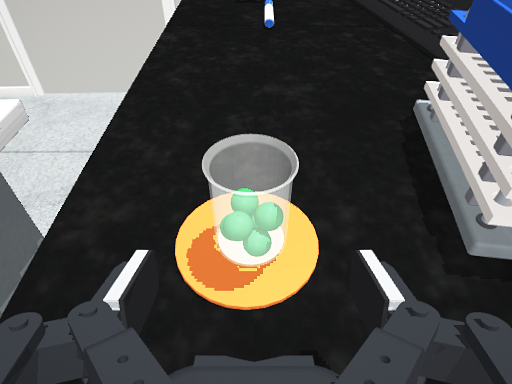

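View pics/k0sc.png

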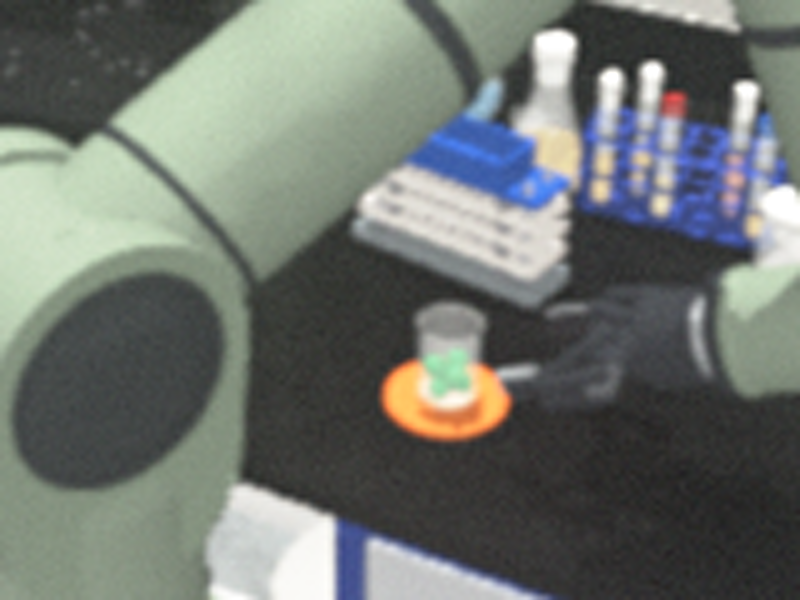

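```bash
python3 - <<'E'
from h import *
R=side(TH,AZ,SS);z=R[:,2]
print(movel(BK+z*DT,max_speed=80,guard=8));clamp();wait(.2);s=read_state();print(s["finger_gap"],s["eef_pos"].round(1),s["ft_force"].round(1),s["time"])
movel(BK+z*DT+[0,0,60],max_speed=60);wait(.2);s=read_state();print(s["finger_gap"],s["ft_force"].round(2))
c=shot("wrist","k1")
E
```

```text
False
47.473710181931295 [429.5 -12.7  15.5] [-1.6 -3.3  5.9] 53.5917
47.19870577088235 [-0.49 -0.95 -1.45]
```

View pics/k1.png

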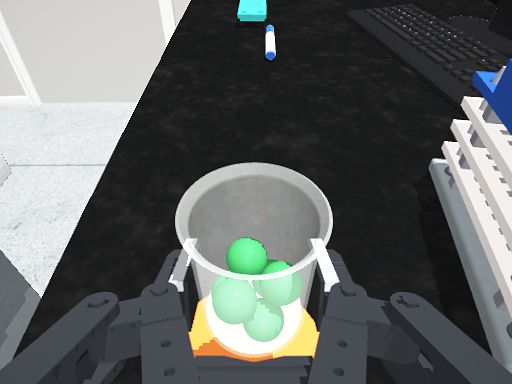

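```bash
cat >> h.py <<'E'
AZU=SA+90
def pp(t,lip=-34):
    hz=138+26/np.tan(np.radians(t)) if t>=40 else 169+ (40-t)*1.5
    g,R=pourpose(TH,SS,AZU,1,t,lip=lip,hz=hz,gz=GZ);return g+R[:,2]*DT,R,g
E
python3 - <<'E'
from h import *
R0=side(TH,AZ,SS);z=R0[:,2]
for t in(0,20,40,60,80,100,118):
    p,R,g=pp(t);print(t,g.round(0),p.round(0),inverse_kinematics(p,R) is not None)
p,R,g=pp(40)
R1=side(TH,AZU,SS);g1=np.array([g[0],g[1],0])+[0,0,195]; 
movel(np.array([BK[0],BK[1],195])+z*DT,max_speed=120)
movel(g1+R1[:,2]*DT,R1,max_speed=120);wait(.2);s=read_state();print(s["qpos"].round(2),s["time"],s["finger_gap"])
shot("wrist","k2");shot("scene","k2s")
crop(pickle.load(open("k2s.pkl","rb")),"k2sc",180,120,340,240,5)
E
```

```text
0 [615. -33. 189.] [621.   9. 169.] True
20 [613. -44. 171.] [618. -12. 138.] True
40 [612. -52. 156.] [615. -32. 113.] True
60 [612. -53. 156.] [612. -49. 110.] True
80 [612. -49. 162.] [610. -61. 117.] True
100 [614. -40. 167.] [610. -67. 129.] True
118 [615. -28. 167.] [610. -65. 139.] True
[ 0.26  0.9   0.28  1.64 -1.22  1.54  1.03] 57.9 47.311871794276975
```

View pics/k2.png

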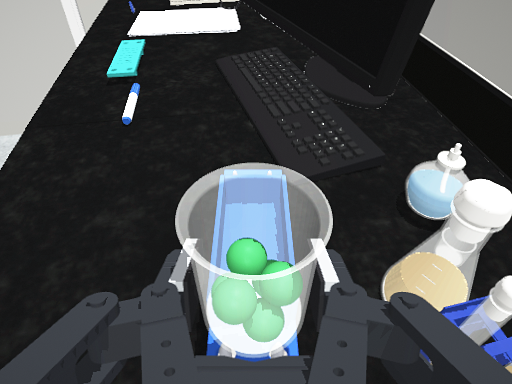

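View pics/k2sc.png

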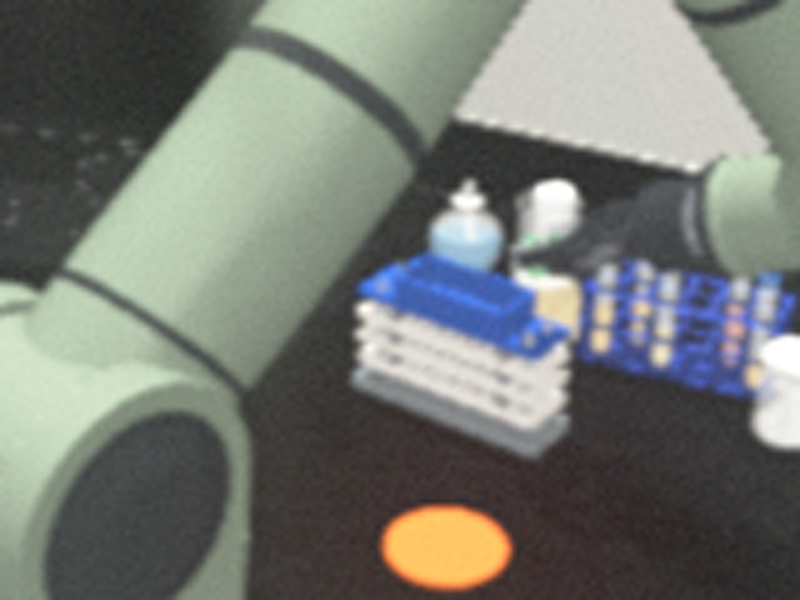

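```bash
python3 - <<'E'
from h import *
for t,v in((25,90),(40,80),(52,50),(62,40)):
    if t==25:
        p,R,g=pp(40);R=pourpose(TH,SS,AZU,1,25)[1];p=g+[0,0,15]+R[:,2]*DT
    else: p,R,g=pp(t)
    print(t,movel(p,R,max_speed=v,guard=12))
s=read_state();print(s["qpos"].round(2),s["time"],s["finger_gap"],s["ft_force"].round(1))
shot("wrist","k3");c=shot("scene","k3s")
crop(c,"k3sc",210,120,320,210,7)
E
```

```text
25 False
40 False
52 False
62 False
[-0.46  0.76  0.77  1.74 -0.71  0.94  0.47] 59.8 47.267916036894434 [-1.  -0.9 -1.2]
```

View pics/k3.png

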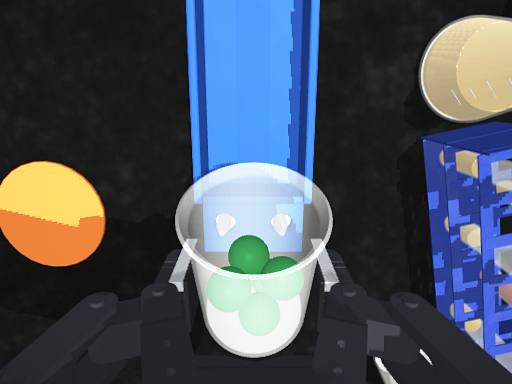

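View pics/k3sc.png

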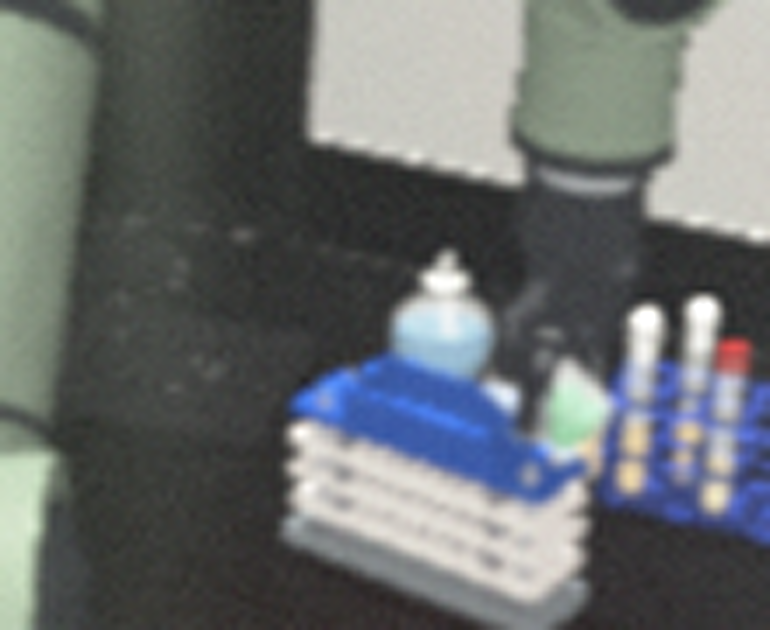

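```bash
python3 - <<'E'
from h import *
for t in(68,74,80,86):
    p,R,g=pp(t);print(t,movel(p,R,max_speed=25,guard=12),read_state()["time"])
s=read_state();print(s["qpos"].round(2),s["time"],s["finger_gap"],s["ft_force"].round(1))
c=shot("wrist","k4")
E
```

```text
68 False 60.225
74 False 60.5417
80 False 60.8583
86 False 61.1667
[-0.77  0.93  1.01  1.7  -0.48  0.94  0.17] 61.1667 47.164008852420004 [-0.5 -0.7 -1.6]
```

View pics/k4.png

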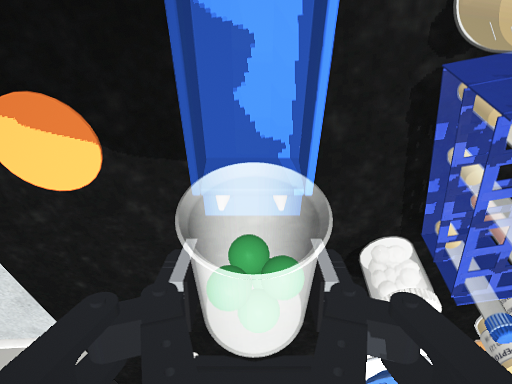

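```bash
python3 - <<'E'
from h import *
ims=[]
for t in(90,94,98,102):
    p,R,g=pp(t);print(t,movel(p,R,max_speed=15,guard=12),read_state()["time"]);wait(.3);ims.append(shot("wrist","k5_%d"%t)["image"])
a=np.vstack([np.hstack(ims[:2]),np.hstack(ims[2:])]);cv2.imwrite("pics/k5.png",cv2.resize(a,None,fx=.75,fy=.75))
E
```

```text
90 False 61.5417
94 False 62.2083
98 False 62.875
102 False 63.5417
```

View pics/k5.png

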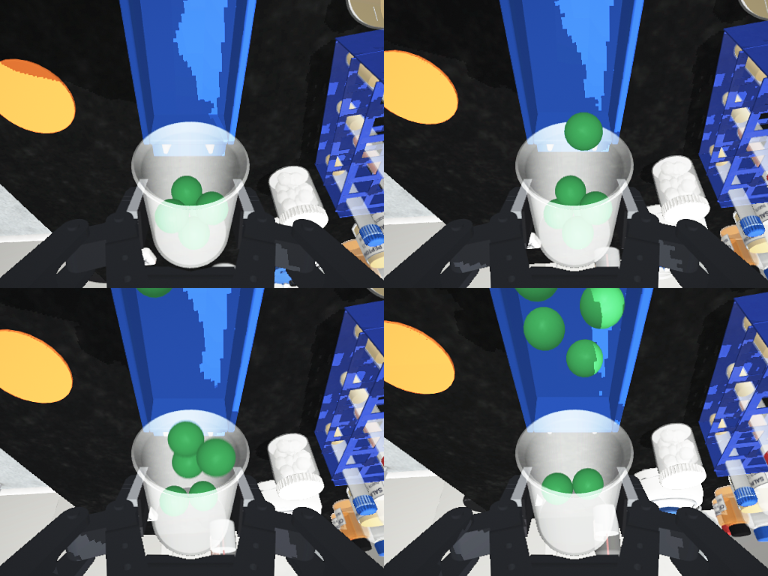

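```bash
python3 - <<'E'
from h import *
ims=[]
for t in(106,110,115,118):
    p,R,g=pp(t);print(t,movel(p,R,max_speed=15,guard=12),read_state()["time"]);wait(.4);ims.append(shot("wrist","k6_%d"%t)["image"])
a=np.vstack([np.hstack(ims[:2]),np.hstack(ims[2:])]);cv2.imwrite("pics/k6.png",cv2.resize(a,None,fx=.75,fy=.75))
E
```

```text
106 False 64.2
110 False 64.95
115 False 65.7333
118 False 66.4417
```

View pics/k6.png

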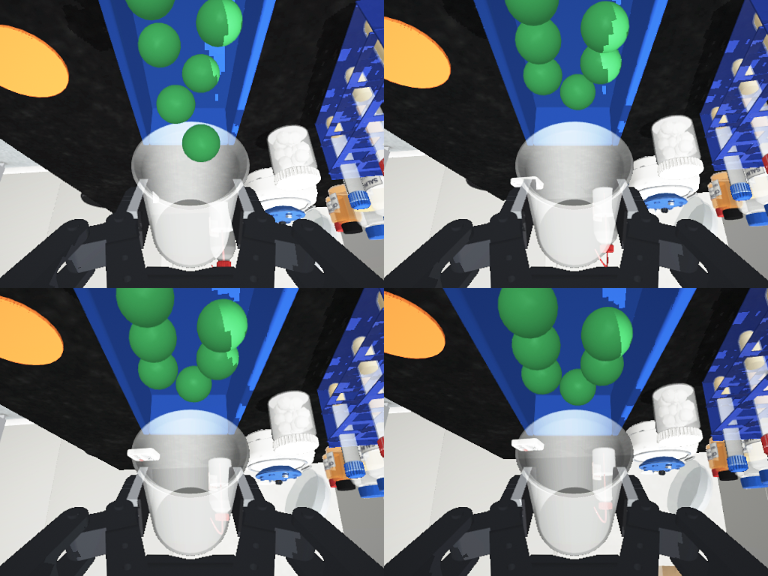

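```bash
python3 - <<'E'
from h import *
for t in(118,100,80,60,40):
    p,R,g=pp(t);movel(p+[0,0,20],R,max_speed=70)
R1=side(TH,AZU,SS);g1=np.array([g[0],g[1],0])+[0,0,200]
p,R,g=pp(40);Rm=pourpose(TH,SS,AZU,1,20)[1];movel(g+[0,0,35]+Rm[:,2]*DT,Rm,max_speed=70)
movel(g1+R1[:,2]*DT,R1,max_speed=80)
R0=side(TH,AZ,SS);z=R0[:,2];M=np.array([427.5,-54,0])
movel(M+[0,0,195]+z*DT,R0,max_speed=130)
movel(M+[0,0,60]+z*DT,max_speed=130);wait(.2);shot("wrist","k7")
s=read_state();print(s["finger_gap"],s["qpos"].round(2),s["time"])
E
```

```text
47.2127986591064 [ 0.38  1.04  0.24  1.92 -1.07  1.41  1.5 ] 73.4583
```

View pics/k7.png

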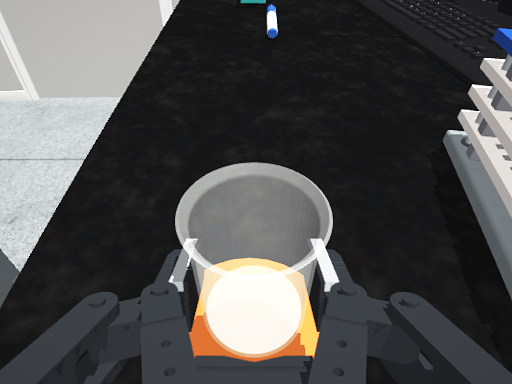

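```bash
python3 - <<'E'
from h import *
R0=side(TH,AZ,SS);z=R0[:,2];M=np.array([427.5,-54,0])
print(movel(M+[0,0,4+GZ-.5]+z*DT,max_speed=30,guard=5));s=read_state();print(s["eef_pos"],s["ft_force"].round(1))
open_gripper();wait(.2);movel(M+[0,0,4+GZ]-z*100+z*DT,max_speed=100)
movel(M+[0,0,200]-z*130+z*DT,max_speed=200)
q,R=cmd([428,-56],260,-8);movep(q,R);wait(.3);shot("wrist","f1")
q,R=cmd(S,260,SA);movep(q,R);wait(.3);shot("wrist","f2");q,R=cmd([480,250],260,SA);movep(q,R);wait(.3);shot("scene","f3");shot("top","f4");print(read_state()["time"])
a=np.vstack([np.hstack([cv2.imread(f"pics/{n}.png") for n in p]) for p in(("f1","f2"),("f3","f4"))]);cv2.imwrite("pics/f.png",cv2.resize(a,None,fx=.78,fy=.78))
E
```

```text
True
[427.33520617 -11.44546555  15.57512726] [ 1. -2.  6.]
81.5417
```

View pics/f.png

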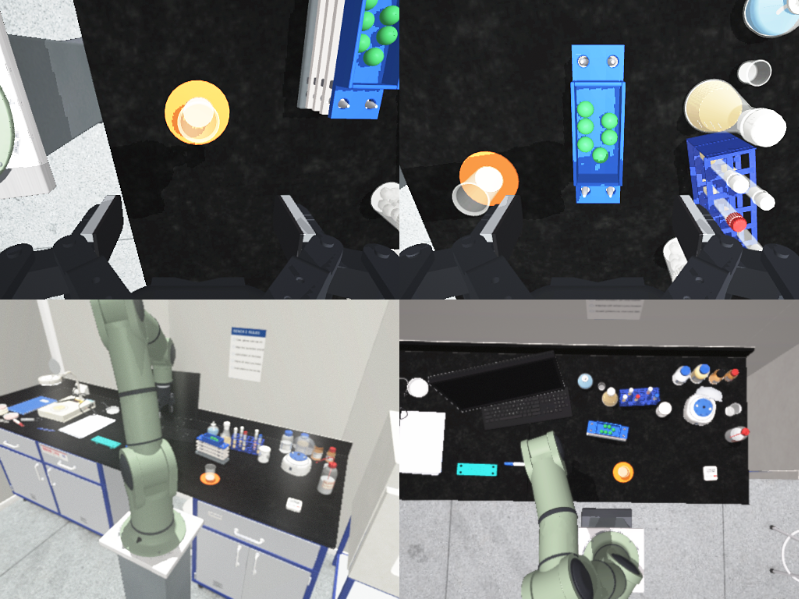

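```bash
python3 - <<'E'
from h import *
c=pickle.load(open("f2.pkl","rb"));sa=np.radians(SA);Rm=np.array([[np.cos(sa),-np.sin(sa)],[np.sin(sa),np.cos(sa)]])
for x,y in((-24,90),(24,90),(0,65),(-24,-90),(24,-90),(0,-66),(0,85),(0,-88)):
    w=S+Rm@[x,y];uv=w2p(c,[[*w,106]])[0].round().astype(int);r=c["range_z"][uv[1]-1:uv[1]+2,uv[0]-1:uv[0]+2]
    o,d=rays(c,[uv]);print(x,y,uv,(o+d*np.median(r))[0].round(1))
crop(c,"f2c",205,45,305,270,2.6)
c=pickle.load(open("f3.pkl","rb"));crop(c,"f3c",240,160,310,250,6)
E
```

```text
-24 90 [225  64] [613.5 120.3 106. ]
24 90 [282  64] [660.4 113.2 106.4]
0 65 [254  95] [633.7  91.8 106.5]
-24 -90 [229 256] [586.3 -57.8 105.9]
24 -90 [278 256] [634.5 -65.1 105.8]
0 -66 [254 234] [616.2 -25.4 131. ]
0 85 [254  70] [636.7 111.9 106.2]
0 -88 [254 254] [611.2 -59.3 105.8]
```

View pics/f2c.png

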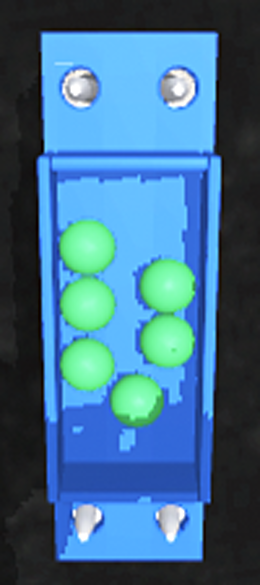

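View pics/f3c.png

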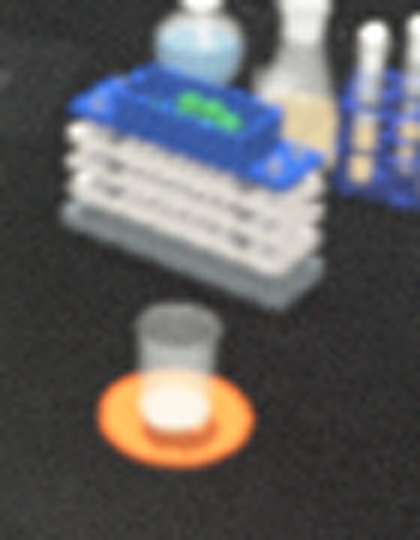

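Plate depth reads 105.8–106.5 mm, against 106 expected, so the stack is fully down and level. All six balls are in the tray, and the beaker stands upright and empty on the mat.

```bash
python3 -c "
from workcell import *
finish_job();print(read_state()['time'])"
```

```text
the job is handed in; nothing more can be done
the job is handed in; nothing more can be done
```

The job is done and handed in, at about 82 s of the 192 s allowed. I stacked the three white decks and then the blue tray on the posts. All six green balls went into the tray, and the empty beaker is back upright on its orange mat.

**Last checks:**
- **Stack:** the tray's plate reads 105.8–106.5 mm above the worktop at both ends (106 mm expected), so the stack is level and fully down. All four posts show in the tray's holes.
- **Balls:** all six are visible lying in the basin.
- **Beaker:** it looks upright and close to the mat's centre. I checked this by eye in the pictures and did not measure it.
- **Bystanders:** the timer shows no visible move in the final overhead picture. The arm partly covers the marker there, but I saw no sign that it moved. I did not pick out the swab jar in the final pictures. The turquoise look-alike was not touched.

**Disagreements along the way:**
- **Finger length:** the real fingertips sit about 28 mm behind the reported TCP. My first two clamps therefore closed on air above the first deck. I measured the offset by touching the deck and corrected for it from then on.
- **Cameras:** the overhead camera differed from the wrist camera by 5–7 mm in x. I used the wrist camera for all fits.

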